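# Make up two pottery kits

## Robot

A 7-joint arm with a two-finger parallel gripper is mounted at the origin on a cart in front of the work surface, level with it; the furniture and walls round the work are solid. World frame = base frame: x ahead of the robot, y to its left, z up, the work surface at z = 0. Lengths are in mm, angles in rad, forces in N, time in s.
With the tool pointing down it reaches from about 425 to 875 mm from the base axis. Payload 9.9 kg.
Tool frame: the origin (TCP) lies at the very end of the fingers, on their centre line; the grasp point (between the pads) lies 19 mm behind it; x points along the fingers, y is the direction in which the jaws open and shut, and the axes are right-handed (so a half turn about x gives the same grasp; the last joint's range is limited). The gripper opens to 85 mm and grips with 20 to 120 N. Pads are 22 mm wide; open, the fingers measure 114 mm over their backs; the gripper's body (76 mm by 85 mm) begins 54 mm behind the grasp point. The pads swing forward as they close: fully open they stand 13 mm farther back than shut.
Start: joints at [1.258, 0.576, 0.025, 1.437, -0.015, 1.129, -0.057], TCP at [153.1, -657.41, 205.389] pointing down, gripper open.
Joint ranges: [-2.76, 2.76], [-0.34, 2.15], [-1.52, 1.57], [0.19, 2.46], [-1.09, 4.23], [0.17, 1.99], [-2.82, 2.82]. Speed limits (rad/s): [2.22, 2.22, 3.01, 3.01, 3.14, 3.14, 3.14].

## Interface

Orientations are given as a unit quaternion [x, y, z, w].
In Python, from workcell import env, cams gives the robot as it stands.
- The arm moves only by the tool move_arm, never from a script. Its argument "targets" is a list of rows, each an object of numbers: "x", "y", "z": the shift along the tool's x, y, z in m; "rx", "ry", "rz": the turn, a rotation vector about the tool's x, y, z in degrees; "hand": the opening in per cent of the stroke, from 0 (shut) to 100 (fully open). In form: [{"x": .., "y": .., "z": .., "rx": .., "ry": .., "rz": .., "hand": ..}, ...]. A call has 1 to 8 rows; each row shifts and turns the commanded pose from where the row before left it, along the tool's axes as they then stand; what a row does not reach is not made up. A row lasts 1/10 s, in which the tool goes at most 50 mm and 8.59 degrees, less where a joint would pass 70% of its speed; a pose out of reach is approached as far as the arm can. A call is refused whole if a number of a shift passes 0.05 or a number of a turn 8.59, either way. A call with a gripper value outside its range is refused whole. The fingers move at their own pace and stop on an object; the grip force is fixed at half the most. Time passes only in rows, so rows that do not move let the fingers close. It gives the time, the measured TCP pose, the force and the opening at its end, in the units of the state.
- env.observe(): the state, without advancing time (a new reading comes with each control period).
- cams.grab_frame(name): name is "scene" or "side" or "wrist"; returns the picture (420x560x3 uint8, red, green, blue); there is no depth.
- cams.camera_info(name): a dict with "vfov" (degrees; the focal length in pixels is half the picture's height over the tangent of half this angle, whatever the lens; pixels are square), "cx", "cy" (the principal point, pixels), "dist" ([k1, k2, p1, p2, k3] as OpenCV has them; the pictures are not rectified), "extrinsics" (4x4, takes a point from world to camera coordinates); the wrist camera has in their place "tool_from_camera" (4x4, takes a point from camera to tool coordinates, whose origin is the TCP and whose axes are the tool frame's). Camera axes: x right, y down, z forward; pixel columns grow to the right and rows downward; lengths in mm; the calibration is good to about 2 mm. A picture is of the moment at which its call begins: read the wrist's pose just before it. camera_info takes no time and is no camera call.
- env.hand_in(): hands the job in, once; it reports no verdict.
The state is a dict: "time": time; "joint_pos": joint angles; "dq": joint speeds; "joint_torque": joint torques, N m; "position": TCP position; "tcp_rot": TCP orientation; "force": force on the tool from outside, world axes, zero at the start; "wrist_torque": the same for the moment, N m; "finger_gap": opening from 0.0 (shut) to 1.0 (fully open).
Only numpy, scipy, OpenCV 4.12 (cv2) and the standard library are available. Lean on these libraries where they do the work, as an engineer would, in place of code of your own. Each camera call takes 0.05 s, during which the arm holds its last target.

## Task

Make up two kits from the stock lying between the two trays (not the look-alikes farther off). Yellow tray: the dark L-shaped corner square flat in the middle of the wide well, the pale one squarely on top of it turned half a turn, so that their outlines coincide as one balanced square pile; the stamp upright in the narrow well. Blue tray: the small ring cutter flat in the wide well and the red-brown tile flat, glaze up, in the narrow well; leave the large cutter and the blue tile where they are.

Things in the scene. Friction and masses are not known exactly. Their poses are not given: they have to be found in the camera images.
- yellow_tray: Yellow plastic tray, fixed, 222 x 128 mm, walls 4 mm thick, rim 12 mm high. Origin: centre of the underside, z up, x lengthwise; floor 4 mm above it. A rib as high as the rim divides it into a wide well, 120 x 120 mm inside, centred at x = -47 mm, and a narrow well, 90 (x) x 120 mm inside, centred at x = +62 mm.
- blue_tray: Blue plastic tray, fixed, 222 x 128 mm, walls 4 mm thick, rim 12 mm high. Origin: centre of the underside, z up, x lengthwise; floor 4 mm above it. A rib as high as the rim divides it into a wide well, 120 x 120 mm inside, centred at x = -47 mm, and a narrow well, 90 (x) x 120 mm inside, centred at x = +62 mm.
- dark_square: loose L-shaped corner square of dark brown wood with brass dots, 60 g, 14 mm thick: outline 66 x 66 mm, two arms 26 mm wide, the other 40 x 40 mm open. Origin: centre of the 66 x 66 outline, on the underside; z up. Outer corner at (-33, -33) mm; one arm along x (y -33 to -7), one along y (x -33 to -7); open quarter at +x +y. Starts between the trays.
- pale_square: loose L-shaped corner square of pale wood with brass dots, 60 g, 14 mm thick: outline 66 x 66 mm, two arms 26 mm wide, the other 40 x 40 mm open. Origin: centre of the 66 x 66 outline, on the underside; z up. Outer corner at (-33, -33) mm; one arm along x (y -33 to -7), one along y (x -33 to -7); open quarter at +x +y. Starts between the trays.
- pale_corner (a point): the outer corner of the pale corner square, on its underside, at (-33, -33, 0) mm of that square.
- stamp: wooden pattern stamp standing on its square dark red base: block 34 x 34 mm up to 32 mm high, round knob about 22 mm across above it, 58 mm high in all. Origin: centre of the underside; z up, towards the knob. Loose, about 45 g. Starts between the trays.
- small_cutter: small tin ring cutter, a round open ring 48 mm in outer diameter (rolled rim; 44 mm below the rim), 22 mm high. Origin: centre of the underside; z up. Loose, about 20 g; take it across the outside. Starts between the trays.
- red_tile: glaze test tile with a red-brown top, 34 mm (x) x 50 mm (y), 8 mm thick, lying flat. Origin: centre of the underside; z up, through the glazed face. Loose, about 22 g. Starts between the trays.
- large_cutter: large tin ring cutter, 70 mm in diameter and 24 mm high: a bystander that belongs to neither kit. Origin: centre of the underside. Loose. Starts between the trays.
- blue_tile: glaze test tile with a blue-grey top, 34 mm (x) x 50 mm (y), 9 mm thick: a bystander that belongs to neither kit. Origin: centre of the underside. Loose. Starts between the trays.
Things that resemble listed ones, but are neither listed nor needed, are in the scene too. Several things look just like the red_tile: the one meant starts farthest to the robot's left. There is more than one size of the pale_square; the one meant has the size given above.

How it is judged (in metres and radians):
At the end, for the whole second after the job is handed in: All flat in their wells, at rest, z within 3 mm, tilt under 0.08 rad: dark square within 30 mm of the well's centre each way; pale square on it, centres within 10 mm, parallel within 0.17 rad, turned half a turn; stamp upright; cutter and red tile in the blue tray (x of dark_square in the frame of yellow_tray between -0.077 and -0.017 m and y of dark_square in the frame of yellow_tray between -0.03 and 0.03 m and z of dark_square in the frame of yellow_tray between 0.001 and 0.007 m and angle between each of dark_square, pale_square, stamp, small_cutter, red_tile's own z axis and vertical below 0.08 rad and horizontal distance between pale_square and dark_square below 0.01 m and z of pale_square in the frame of dark_square between 0.011 and 0.017 m and angle between the x axis of pale_square and the x axis of dark_square, either way round below 0.17 rad and x of pale_corner in the frame of dark_square above 0.02 m and y of pale_corner in the frame of dark_square above 0.02 m and x of stamp in the frame of yellow_tray between 0.032 and 0.092 m and y of stamp in the frame of yellow_tray between -0.045 and 0.045 m and z of stamp in the frame of yellow_tray between 0.001 and 0.007 m and x of small_cutter in the frame of blue_tray between -0.085 and -0.009 m and y of small_cutter in the frame of blue_tray between -0.038 and 0.038 m and z of small_cutter in the frame of blue_tray between 0.001 and 0.007 m and x of red_tile in the frame of blue_tray between 0.032 and 0.092 m and y of red_tile in the frame of blue_tray between -0.045 and 0.045 m and z of red_tile in the frame of blue_tray between 0.001 and 0.007 m and linear speed of each of dark_square, pale_square, stamp, small_cutter, red_tile below 0.02 m/s); the robot touches nothing.
It fails at once if the large ring cutter is pushed more than 20 mm from where it stood (distance of large_cutter from where it was at the start of the episode above 0.02 m).
It fails at once if the blue-topped tile is pushed more than 20 mm from where it stood (distance of blue_tile from where it was at the start of the episode above 0.02 m).
It also fails if it takes over 120 s, if anything falls off the work surface, if the arm or the gripper's body presses on something with over 40 N, if the wrist force passes 120 N, or if a joint passes its speed limit or range.

## Working session

There is one attempt and no reset: what is moved stays moved. The work goes in short steps, Python scripts to look and compute and a tool call to move; the robot and the scene stay as the last step left them, time stands still between calls to the robot, and variables do not carry over. Pictures are saved under pics/ and viewed, and the job is handed in when it is done.

Besides the shell and the picture viewer there is one more tool, called after "Emit:" as name(argument=value, ...), one argument or row to a line, values as JSON. move_arm: Moves the arm, as the interface text tells. Its arguments: {"type":"object","properties":{"targets":{"type":"array","items":{"type":"object","properties":{"x":{"type":"number"},"y":{"type":"number"},"z":{"type":"number"},"rx":{"type":"number"},"ry":{"type":"number"},"rz":{"type":"number"},"hand":{"type":"number"}}}}},"required":["targets"]}

```bash
ls; mkdir -p pics
python3 - <<'E'
from workcell import env,cams
import cv2,numpy as np
s=env.observe();print({k:np.round(v,3).tolist() for k,v in s.items()})
for n in ["scene","side","wrist"]:
    i=cams.camera_info(n);print(n,{k:np.round(v,3).tolist() for k,v in i.items()})
    f=cams.grab_frame(n);cv2.imwrite(f"pics/{n}0.png",f[:,:,::-1])
E
```

```text
pics
{'time': 0.0, 'joint_pos': [1.258, 0.577, 0.025, 1.438, -0.015, 1.129, -0.056], 'dq': [-0.0, 0.001, 0.0, -0.001, -0.002, -0.0, -0.002], 'joint_torque': [-0.001, -76.575, 2.25, -28.596, 0.015, 0.013, 0.0], 'position': [152.968, -656.94, 204.528], 'tcp_rot': [-0.702, -0.081, 0.703, -0.08], 'force': [-0.676, 0.247, -0.338], 'wrist_torque': [0.015, -0.029, 0.036], 'finger_gap': 1.003}
scene {'vfov': 55.866, 'cx': 274.956, 'cy': 208.647, 'dist': [-0.114, 0.0, 0.0, 0.0, 0.0], 'extrinsics': [[-0.403, -0.915, 0.001, 316.133], [-0.707, 0.311, -0.635, 401.978], [0.581, -0.257, -0.772, 1020.133], [0.0, 0.0, 0.0, 1.0]]}
side {'vfov': 46.27, 'cx': 278.78, 'cy': 210.523, 'dist': [0.062, 0.0, 0.0, 0.0, 0.0], 'extrinsics': [[0.99, -0.141, -0.005, -522.985], [-0.099, -0.67, -0.736, 116.393], [0.1, 0.729, -0.677, 1301.226], [0.0, 0.0, 0.0, 1.0]]}
wrist {'vfov': 61.659, 'cx': 280.687, 'cy': 212.198, 'dist': [-0.091, 0.0, 0.0, 0.0, 0.0], 'tool_from_camera': [[-0.0, -0.289, 0.957, -167.579], [1.0, 0.0, 0.0, -0.244], [-0.0, 0.957, 0.289, -73.197], [0.0, 0.0, 0.0, 1.0]]}
```

View pics/scene0.png

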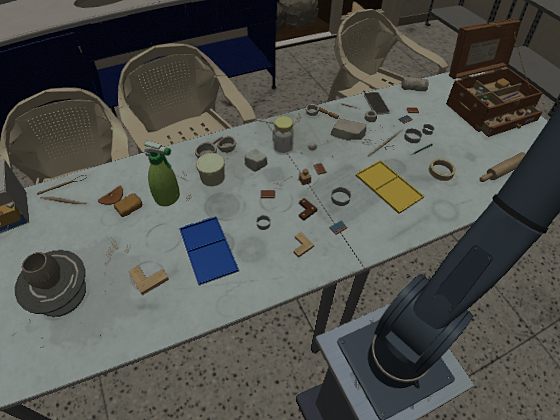

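View pics/side0.png

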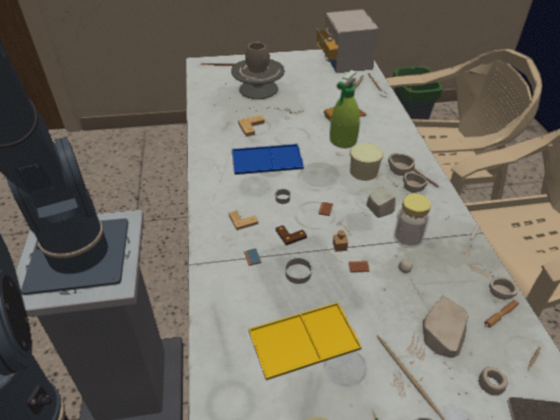

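View pics/wrist0.png

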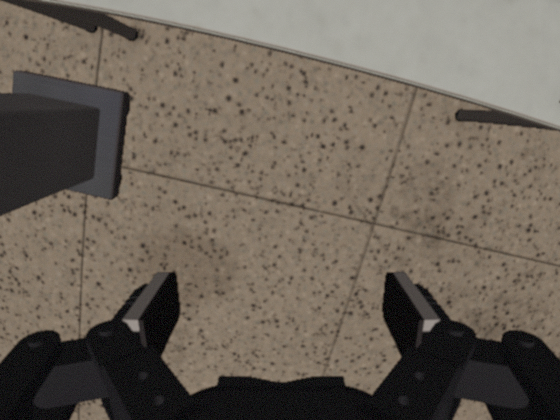

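Candidates (scene px): red tile (267,194), (319,169), (412,109). Pale L (303,243), (148,278). Small ring (263,222), with look-alike rings on the far right. Dark L (307,208). Stamp (305,176). I'll check these in enlarged crops.

```bash
cat > h.py <<'E'
from workcell import env,cams
import cv2,numpy as np
from scipy.spatial.transform import Rotation as R
def K(n):
    i=cams.camera_info(n);f=210/np.tan(np.radians(i['vfov'])/2)
    return np.array([[f,0,i['cx']],[0,f,i['cy']],[0,0,1]]),np.array(i['dist'],float),i
def ext(n,s=None):
    k,d,i=K(n)
    if n!='wrist': return np.array(i['extrinsics'],float)
    T=np.eye(4);T[:3,:3]=R.from_quat(s['tcp_rot']).as_matrix();T[:3,3]=s['position']
    return np.linalg.inv(T@np.array(i['tool_from_camera'],float))
def toworld(n,px,z,s=None):
    k,d,_=K(n);E=ext(n,s);px=np.array(px,float).reshape(-1,1,2)
    u=cv2.undistortPoints(px,k,d)[:,0];z=np.broadcast_to(z,(len(u),))
    C=-E[:3,:3].T@E[:3,3];r=np.c_[u,np.ones(len(u))]@E[:3,:3]
    return C+r*((z-C[2])/r[:,2])[:,None]
def proj(n,P,s=None):
    k,d,_=K(n);E=ext(n,s)
    return cv2.projectPoints(np.array(P,float).reshape(-1,1,3),cv2.Rodrigues(E[:3,:3])[0],E[:3,3],k,d)[0][:,0]
def crop(img,x,y,w,h,sc,out):
    cv2.imwrite(out,cv2.resize(img[y:y+h,x:x+w],None,fx=sc,fy=sc,interpolation=cv2.INTER_CUBIC))
E
python3 - <<'E'
from h import *
a=cv2.imread('pics/scene0.png');b=cv2.imread('pics/side0.png')
crop(a,170,140,260,150,3,'pics/c1.png');crop(b,210,130,180,140,4,'pics/c2.png');crop(b,210,220,200,160,4,'pics/c3.png')
for n,p in [('scene',[(267,194),(319,169),(412,109),(303,243),(148,278),(263,222),(307,208),(305,176),(341,196),(338,227),(208,250),(390,187)]),('side',[(326,209),(359,267),(243,220),(251,125),(283,196),(291,235),(340,243),(298,271),(252,257),(267,159),(304,340)])]:
  print(n);print(np.c_[p,toworld(n,p,8)[:,:2]].round(0))
E
```

```text
scene
[[ 267.  194.  669.   81.]
 [ 319.  169.  705. -143.]
 [ 412.  109.  874. -697.]
 [ 303.  243.  433.   58.]
 [ 148.  278.  504.  539.]
 [ 263.  222.  561.  141.]
 [ 307.  208.  556.  -18.]
 [ 305.  176.  694.  -80.]
 [ 341.  196.  557. -152.]
 [ 338.  227.  443.  -75.]
 [ 208.  250.  528.  342.]
 [ 390.  187.  523. -335.]]
side
[[ 326.  209.  676.   71.]
 [ 359.  267.  712. -155.]
 [ 243.  220.  435.   61.]
 [ 251.  125.  506.  541.]
 [ 283.  196.  562.  146.]
 [ 291.  235.  559.  -18.]
 [ 340.  243.  684.  -66.]
 [ 298.  271.  557. -146.]
 [ 252.  257.  446.  -82.]
 [ 267.  159.  537.  334.]
 [ 304.  340.  536. -345.]]
```

View pics/c1.png

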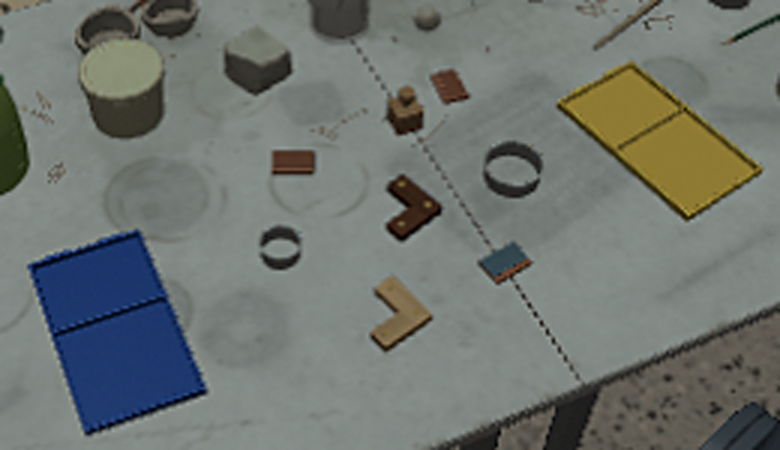

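View pics/c2.png

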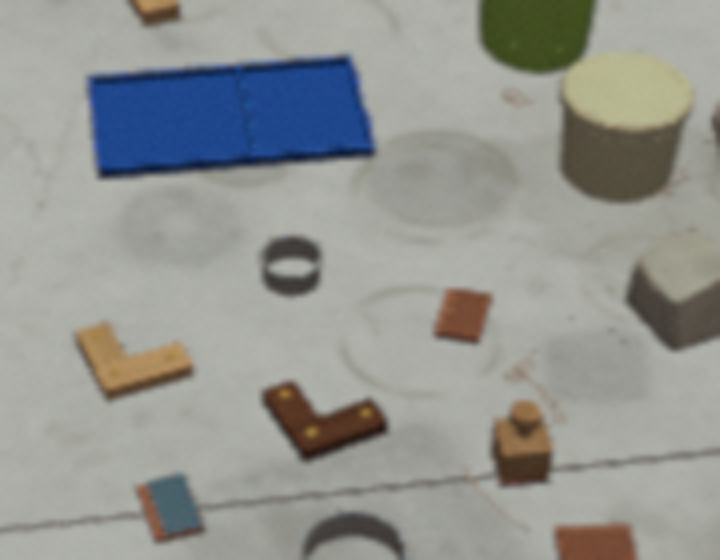

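View pics/c3.png

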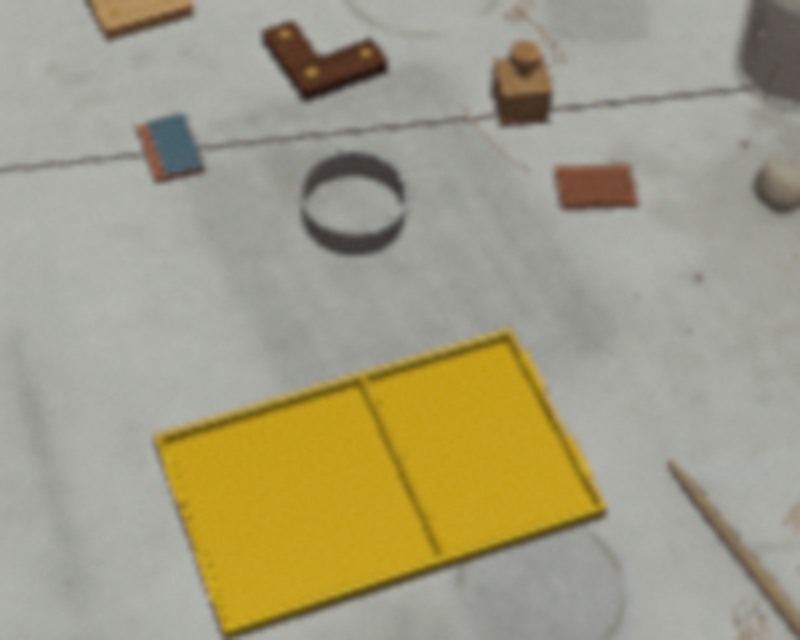

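```bash
cat >> h.py <<'E'
def target_R(yaw): # tool x down, tool y at world angle yaw(deg)
    a=np.radians(yaw);y=np.array([np.cos(a),np.sin(a),0]);x=np.array([0,0,-1.]);return np.c_[x,y,np.cross(x,y)]
def yaw(s):
    m=R.from_quat(s['tcp_rot']).as_matrix();return np.degrees(np.arctan2(m[1,1],m[0,1])),np.degrees(np.arccos(-m[2,0]))
def plan(p,yw,frm=None,maxd=45,maxr=8):
    """rows in tool axes for shift first then turn, to world p (mm), yaw yw"""
    s=env.observe()
    p0=np.array(s['position']) if frm is None else np.array(frm[0],float)
    R0=R.from_quat(s['tcp_rot']).as_matrix() if frm is None else target_R(frm[1])
    R1=target_R(yw);rv=R.from_matrix(R0.T@R1).as_rotvec()
    d=np.array(p,float)-p0;n=int(max(np.ceil(np.linalg.norm(d)/maxd),np.ceil(np.degrees(np.linalg.norm(rv))/maxr),1))
    print('from',p0.round(1),'yaw',np.round(yaw(s),2),'n',n,'rowturn',np.degrees(rv/n).round(2))
    for k in range(n):
        Rk=R0@R.from_rotvec(rv*k/n).as_matrix();print((Rk.T@d/n/1000).round(4).tolist())
E
python3 - <<'E'
from h import *
s=env.observe();print(R.from_quat(s['tcp_rot']).as_matrix().round(3),yaw(s))
plan([520,0,380],-90-90)
plan([520,0,380],-90)
E
```

```text
[[-0.     0.227 -0.974]
 [ 0.001 -0.974 -0.227]
 [-1.    -0.001  0.   ]] (np.float64(-76.89041264577331), np.float64(0.07097028234181875))
from [ 153.  -657.1  204.8] yaw [-7.689e+01  7.000e-02] n 18 rowturn [5.73 0.   0.  ]
[-0.0097, -0.0309, -0.0281]
[-0.0097, -0.0336, -0.0249]
[-0.0097, -0.0359, -0.0214]
[-0.0097, -0.0379, -0.0177]
[-0.0097, -0.0395, -0.0139]
[-0.0097, -0.0406, -0.0099]
[-0.0097, -0.0414, -0.0058]
[-0.0097, -0.0418, -0.0016]
[-0.0097, -0.0417, 0.0026]
[-0.0097, -0.0413, 0.0067]
[-0.0097, -0.0404, 0.0108]
[-0.0097, -0.0391, 0.0148]
[-0.0097, -0.0374, 0.0186]
[-0.0097, -0.0354, 0.0223]
[-0.0097, -0.033, 0.0257]
[-0.0097, -0.0303, 0.0289]
[-0.0097, -0.0272, 0.0317]
[-0.0097, -0.0239, 0.0343]
from [ 153.  -657.1  204.8] yaw [-7.689e+01  7.000e-02] n 18 rowturn [0.73 0.   0.  ]
[-0.0097, -0.0309, -0.0281]
[-0.0097, -0.0313, -0.0277]
[-0.0097, -0.0316, -0.0273]
[-0.0097, -0.032, -0.0269]
[-0.0097, -0.0323, -0.0265]
[-0.0097, -0.0327, -0.0261]
[-0.0097, -0.033, -0.0257]
[-0.0097, -0.0333, -0.0253]
[-0.0097, -0.0336, -0.0249]
[-0.0097, -0.0339, -0.0244]
[-0.0097, -0.0343, -0.024]
[-0.0097, -0.0346, -0.0236]
[-0.0097, -0.0348, -0.0231]
[-0.0097, -0.0351, -0.0227]
[-0.0097, -0.0354, -0.0222]
[-0.0097, -0.0357, -0.0218]
[-0.0097, -0.036, -0.0213]
[-0.0097, -0.0362, -0.0209]
```

Run:
```python
from h import *
plan([600,0,380],-76.9,maxd=48)
```

```text
from [ 153.  -657.1  204.8] yaw [-7.689e+01  7.000e-02] n 17 rowturn [0. 0. 0.]
[-0.0103, -0.0317, -0.0344]
[-0.0103, -0.0317, -0.0344]
[-0.0103, -0.0317, -0.0344]
[-0.0103, -0.0317, -0.0344]
[-0.0103, -0.0317, -0.0344]
[-0.0103, -0.0317, -0.0344]
[-0.0103, -0.0317, -0.0344]
[-0.0103, -0.0317, -0.0344]
[-0.0103, -0.0317, -0.0344]
[-0.0103, -0.0317, -0.0344]
[-0.0103, -0.0317, -0.0344]
[-0.0103, -0.0317, -0.0344]
[-0.0103, -0.0317, -0.0344]
[-0.0103, -0.0317, -0.0344]
[-0.0103, -0.0317, -0.0344]
[-0.0103, -0.0317, -0.0344]
[-0.0103, -0.0317, -0.0344]
```

Emit:
move_arm(
  targets=[
    {"x": -0.02,"y": -0.031,"z": -0.033},
    {"x": -0.02,"y": -0.031,"z": -0.033},
    {"x": -0.02,"y": -0.031,"z": -0.033},
    {"x": -0.02,"y": -0.031,"z": -0.033},
    {"x": -0.01,"y": -0.032,"z": -0.034},
    {"x": -0.01,"y": -0.032,"z": -0.034},
    {"x": -0.01,"y": -0.032,"z": -0.034},
    {"x": -0.01,"y": -0.032,"z": -0.034},
  ],
)

```text
invalid input
```

Emit:
move_arm(
  targets=[
    {"x": -0.01,"y": -0.032,"z": -0.034},
    {"x": -0.01,"y": -0.032,"z": -0.034},
    {"x": -0.01,"y": -0.032,"z": -0.034},
    {"x": -0.01,"y": -0.032,"z": -0.034},
    {"x": -0.005,"y": -0.032,"z": -0.034},
    {"x": 0,"y": -0.032,"z": -0.034},
    {"x": 0,"y": -0.032,"z": -0.034},
    {"x": 0,"y": -0.032,"z": -0.034},
  ],
)

```text
invalid input
```

Emit:
move_arm(
  targets=[
    {"x": 0,"y": -0.025,"z": -0.025},
    {"x": 0,"y": 0,"z": 0},
    {"x": 0,"y": 0,"z": 0},
  ],
)

```text
invalid input
```

Run:
```python
from h import *
import json
s=env.observe();f=cams.grab_frame('wrist');cv2.imwrite('pics/w1.png',f[:,:,::-1])
json.dump({k:np.array(v).tolist() for k,v in s.items()},open('pics/w1.json','w'))
print(s['position'],yaw(s),s['joint_pos'])
```

```text
[ 153.00475077 -657.07256551  204.76613039] (np.float64(-76.89041264577331), np.float64(0.07097028234181875)) [ 1.2582121   0.57634407  0.02488614  1.43763575 -0.01502531  1.12903655
 -0.0564704 ]
```

View pics/w1.png

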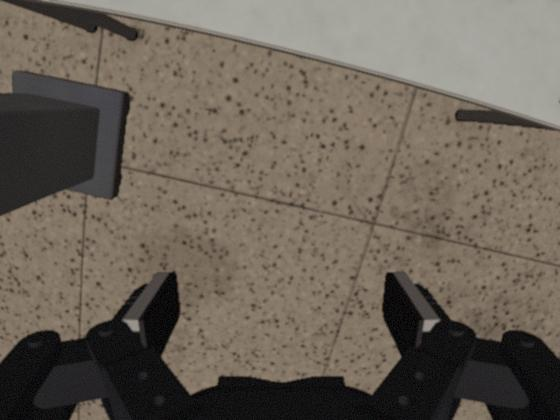

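Emit:
move_arm(
  targets=[
    {"x": -0.02,"y": -0.031,"z": -0.033,"rx": 0,"ry": 0,"rz": 0,"hand": 100},
    {"x": -0.02,"y": -0.031,"z": -0.033,"rx": 0,"ry": 0,"rz": 0,"hand": 100},
    {"x": -0.02,"y": -0.031,"z": -0.033,"rx": 0,"ry": 0,"rz": 0,"hand": 100},
    {"x": -0.02,"y": -0.031,"z": -0.033,"rx": 0,"ry": 0,"rz": 0,"hand": 100},
    {"x": -0.01,"y": -0.032,"z": -0.034,"rx": 0,"ry": 0,"rz": 0,"hand": 100},
    {"x": -0.01,"y": -0.032,"z": -0.034,"rx": 0,"ry": 0,"rz": 0,"hand": 100},
    {"x": -0.01,"y": -0.032,"z": -0.034,"rx": 0,"ry": 0,"rz": 0,"hand": 100},
    {"x": -0.01,"y": -0.032,"z": -0.034,"rx": 0,"ry": 0,"rz": 0,"hand": 100},
  ],
)

```text
time: 1.0
position: [357.6, -349.4, 325.9]
tcp_rot: [0.703, 0.081, -0.702, 0.081]
force: [0.6, -0.8, 0.8]
finger_gap: 1.002
```

Emit:
move_arm(
  targets=[
    {"x": -0.01,"y": -0.032,"z": -0.034,"rx": 0,"ry": 0,"rz": 0,"hand": 100},
    {"x": -0.01,"y": -0.032,"z": -0.034,"rx": 0,"ry": 0,"rz": 0,"hand": 100},
    {"x": -0.01,"y": -0.032,"z": -0.034,"rx": 0,"ry": 0,"rz": 0,"hand": 100},
    {"x": -0.01,"y": -0.032,"z": -0.034,"rx": 0,"ry": 0,"rz": 0,"hand": 100},
    {"x": -0.01,"y": -0.032,"z": -0.034,"rx": 0,"ry": 0,"rz": 0,"hand": 100},
    {"x": 0,"y": -0.032,"z": -0.034,"rx": 0,"ry": 0,"rz": 0,"hand": 100},
    {"x": 0,"y": -0.032,"z": -0.034,"rx": 0,"ry": 0,"rz": 0,"hand": 100},
    {"x": 0,"y": -0.032,"z": -0.034,"rx": 0,"ry": 0,"rz": 0,"hand": 100},
  ],
)

```text
time: 1.8
position: [564.5, -38.6, 375.5]
tcp_rot: [0.703, 0.081, -0.702, 0.081]
force: [0.4, -0.1, 0.3]
finger_gap: 0.999
```

Emit:
move_arm(
  targets=[
    {"x": 0,"y": 0,"z": 0,"rx": 0,"ry": 0,"rz": 0,"hand": 100},
    {"x": 0,"y": 0,"z": 0,"rx": 0,"ry": 0,"rz": 0,"hand": 100},
  ],
)

```text
time: 2.0
position: [564.0, -39.1, 374.8]
tcp_rot: [-0.702, -0.082, 0.703, -0.081]
force: [-0.9, -0.8, -0.8]
finger_gap: 0.996
```

```bash
cat >> h.py <<'E'
import json
def snap(n,name):
    s=env.observe();f=cams.grab_frame(n);cv2.imwrite(f'pics/{name}.png',f[:,:,::-1])
    json.dump({k:np.array(v).tolist() for k,v in s.items()},open(f'pics/{name}.json','w'))
    print(np.round(s['position'],1),np.round(yaw(s),2),np.round(s['joint_pos'],2),s['time']);return s
E
python3 - <<'E'
from h import *
snap('wrist','w1')
E
```

```text
[564.  -39.1 374.8] [-7.675e+01  6.000e-02] [ 0.17  0.32 -0.28  1.42  0.09  1.42 -1.44] 2.0
```

View pics/w1.png

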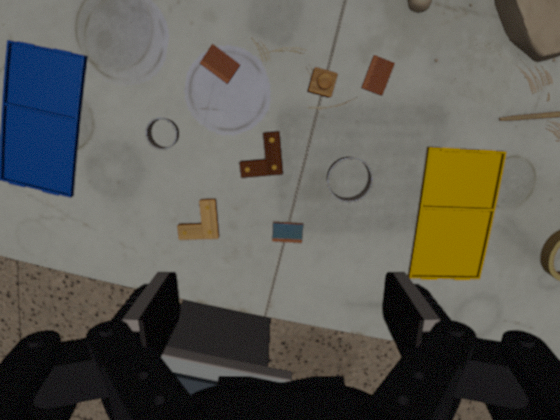

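The wrist view shows everything: blue tray (42,117), red tile (220,63), stamp (322,82), small ring (163,133), dark L (265,158), pale L (203,220), blue tile (288,231), large ring (348,178), yellow tray (457,213). The look-alike tile at (377,75) lies farther right. Next I'll get subpixel outlines.

```bash
cat > seg.py <<'E'
from h import *
s=json.load(open('pics/w1.json'));a=cv2.imread('pics/w1.png')
hsv=cv2.cvtColor(a,cv2.COLOR_BGR2HSV)
crop(a,140,30,180,220,3.5 if 0 else 2.7,'pics/w1a.png')
def obj(x,y,w,h,cond):
    m=np.zeros(a.shape[:2],np.uint8);m[y:y+h,x:x+w]=cond(hsv[y:y+h,x:x+w].astype(int),a[y:y+h,x:x+w].astype(int))*255
    c=max(cv2.findContours(m,cv2.RETR_EXTERNAL,cv2.CHAIN_APPROX_NONE)[0],key=cv2.contourArea);return c
sat=lambda h,b:h[...,1]>70
L={}
for n,box,z,eps in [('red',(190,35,60,60),8,3),('fakered',(350,45,60,60),8,3),('dark',(230,125,65,65),14,3),('pale',(170,190,60,60),14,3),('blue_tile',(265,215,45,35),9,3),('stamp',(300,60,45,45),32,3),('blue',(0,30,100,175),12,5),('yellow',(400,140,110,145),12,5)]:
    c=obj(*box,sat);q=cv2.approxPolyDP(c,eps,True)[:,0]
    W=toworld('wrist',q,z,s)[:,:2]
    wc=toworld('wrist',c[:,0],z,s)[:,:2].astype(np.float32)
    print(n,cv2.contourArea(c),q.tolist());print('   ',W.round(0).tolist());r=cv2.minAreaRect(wc);print('   rect',np.round(r[0],1),np.round(r[1],1),round(r[2],1))
E
python3 seg.py
```

```text
red 737.0 [[211, 45], [200, 63], [227, 82], [238, 64]]
    [[696.0, 94.0], [669.0, 105.0], [652.0, 62.0], [680.0, 51.0]]
   rect [674.4  77.2] [48.2 32.3] 66.7
fakered 730.5 [[374, 55], [362, 87], [381, 94], [393, 63]]
    [[737.0, -135.0], [690.0, -131.0], [688.0, -161.0], [734.0, -165.0]]
   rect [ 711.9 -148. ] [33.2 48.5] 84.8
dark 1011.5 [[278, 132], [263, 134], [265, 158], [240, 162], [241, 176], [282, 172]]
    [[599.0, -27.0], [591.0, -6.0], [557.0, -16.0], [543.0, 19.0], [522.0, 13.0], [542.0, -46.0]]
   rect [560.5  -6.9] [64.1 63.4] 18.0
pale 973.0 [[214, 199], [199, 201], [200, 223], [177, 226], [179, 239], [218, 237]]
    [[477.0, 47.0], [468.0, 70.0], [433.0, 62.0], [419.0, 98.0], [398.0, 91.0], [416.0, 30.0]]
   rect [437.4  68.8] [66.3 66.2] 15.0
blue_tile 303.5 [[274, 224], [273, 236], [300, 237], [301, 226]]
    [[457.0, -53.0], [436.0, -56.0], [445.0, -99.0], [463.0, -96.0]]
   rect [450.4 -76.3] [21.5 44.1] 9.2
stamp 582.0 [[315, 67], [308, 91], [330, 96], [337, 74]]
    [[698.0, -56.0], [665.0, -54.0], [665.0, -86.0], [696.0, -87.0]]
   rect [681.  -70.2] [34.1 34.5] 89.2
blue 10856.0 [[8, 40], [0, 179], [70, 196], [86, 57]]
    [[647.0, 399.0], [429.0, 402.0], [428.0, 277.0], [644.0, 271.0]]
   rect [536.4 337.4] [131.3 222.5] 89.2
yellow 9912.0 [[427, 147], [408, 277], [479, 279], [506, 152]]
    [[631.0, -251.0], [417.0, -295.0], [440.0, -421.0], [655.0, -379.0]]
   rect [ 535.4 -337.1] [224.6 131.5] 11.2
```

View pics/w1a.png

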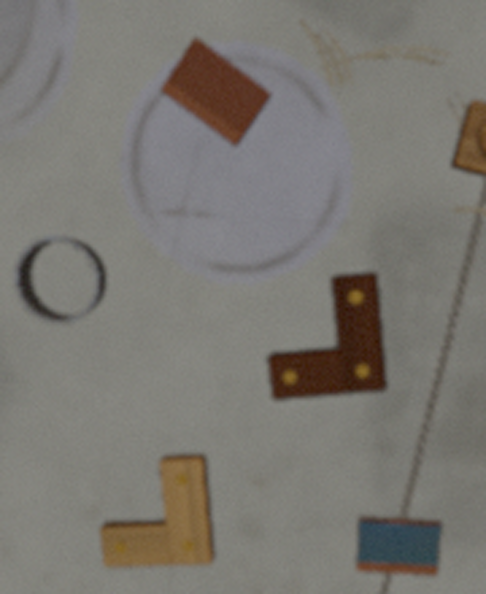

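```bash
cat >> h.py <<'E'
def loc(c,yw,l):
    a=np.radians(yw);return np.array([c[0]+l[0]*np.cos(a)-l[1]*np.sin(a),c[1]+l[0]*np.sin(a)+l[1]*np.cos(a)])
E
python3 - <<'E'
from h import *
g=loc((560.5,-6.9),18,(8,-20));print(g)
plan([*g,70],-72)
# ring
s=json.load(open('pics/w1.json'));a=cv2.imread('pics/w1.png')
m=np.zeros(a.shape[:2],np.uint8);g=a.max(2);m[110:158,140:190]=(g[110:158,140:190]<85)*255
c=max(cv2.findContours(m,cv2.RETR_EXTERNAL,cv2.CHAIN_APPROX_NONE)[0],key=cv2.contourArea)
print(cv2.boundingRect(c))
for z in (22,0,11):
  w=toworld('wrist',c[:,0],z,s)[:,:2].astype(np.float32);print(z,cv2.minEnclosingCircle(w),cv2.fitEllipse(w))
E
```

```text
[574.28879202 -23.44899437]
from [563.6 -40.6 375.1] yaw [-7.689e+01  6.000e-02] n 7 rowturn [-0.7   0.01 -0.  ]
[0.0436, -0.0021, -0.0021]
[0.0436, -0.002, -0.0021]
[0.0436, -0.002, -0.0021]
[0.0436, -0.002, -0.0021]
[0.0436, -0.0019, -0.0022]
[0.0436, -0.0019, -0.0022]
[0.0436, -0.0019, -0.0022]
(147, 120, 18, 29)
22 ((557.296142578125, 145.56576538085938), 20.697717666625977) ((562.6533813476562, 134.55767822265625), (43.98227310180664, 53.29375076293945), 27.422895431518555)
0 ((553.9947509765625, 152.65631103515625), 21.572864532470703) ((559.5785522460938, 141.1827850341797), (45.84196853637695, 55.54711151123047), 27.42296028137207)
11 ((555.6454467773438, 149.1110382080078), 21.135318756103516) ((561.1160278320312, 137.87008666992188), (44.9122200012207, 54.420711517333984), 27.422807693481445)
```

Emit:
move_arm(
  targets=[
    {"x": 0.044,"y": -0.002,"z": -0.002,"rx": -0.7,"ry": 0,"rz": 0,"hand": 100},
    {"x": 0.044,"y": -0.002,"z": -0.002,"rx": -0.7,"ry": 0,"rz": 0,"hand": 100},
    {"x": 0.044,"y": -0.002,"z": -0.002,"rx": -0.7,"ry": 0,"rz": 0,"hand": 80},
    {"x": 0.044,"y": -0.002,"z": -0.002,"rx": -0.7,"ry": 0,"rz": 0,"hand": 70},
    {"x": 0.04,"y": -0.002,"z": -0.002,"rx": -0.7,"ry": 0,"rz": 0,"hand": 70},
    {"x": 0.04,"y": -0.002,"z": -0.002,"rx": -0.7,"ry": 0,"rz": 0,"hand": 70},
    {"x": 0,"y": -0.002,"z": -0.002,"rx": -0.7,"ry": 0,"rz": 0,"hand": 70},
    {"x": 0,"y": 0,"z": 0,"rx": 0,"ry": 0,"rz": 0,"hand": 70},
  ],
)

```text
time: 2.85
position: [573.7, -23.8, 120.2]
tcp_rot: [-0.698, -0.11, 0.699, -0.11]
force: [0.1, -1.2, -0.0]
finger_gap: 0.701
```

Run:
```python
from h import *
s=snap('wrist','w2')
a=cv2.imread('pics/w2.png')
for p in proj('wrist',[[*loc((560.5,-6.9),18,l),14] for l in [(-33,-33),(33,-33),(33,-7),(-7,-7),(-7,33),(-33,33)]],s): cv2.circle(a,tuple(int(v) for v in p.round()),2,(0,255,0),-1)
cv2.imwrite('pics/w2d.png',a)
plan([574.3,-23.4,20],-72)
```

```text
[573.7 -23.8 120.2] [-7.204e+01  2.000e-02] [ 0.14  0.52 -0.27  1.81  0.18  0.83 -1.48] 2.85
from [574.6 -23.8 121.3] yaw [-72.06   0.12] n 3 rowturn [-0.02 -0.04 -0.02]
[0.0338, -0.0002, 0.0001]
[0.0338, -0.0002, 0.0001]
[0.0338, -0.0002, 0.0001]
```

View pics/w2d.png

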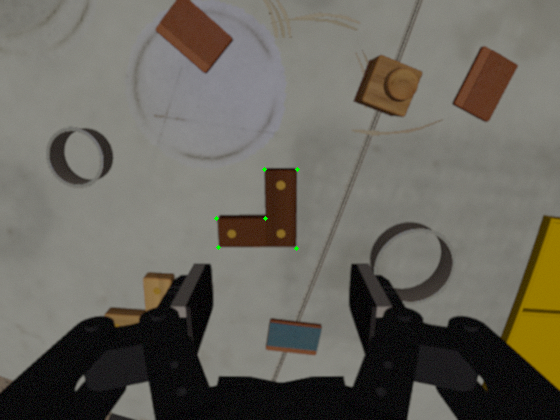

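Emit:
move_arm(
  targets=[
    {"x": 0.04,"y": 0,"z": 0,"rx": 0,"ry": 0,"rz": 0,"hand": 70},
    {"x": 0.04,"y": 0,"z": 0,"rx": 0,"ry": 0,"rz": 0,"hand": 65},
    {"x": 0.028,"y": 0,"z": 0,"rx": 0,"ry": 0,"rz": 0,"hand": 60},
    {"x": 0.01,"y": 0,"z": 0,"rx": 0,"ry": 0,"rz": 0,"hand": 60},
    {"x": 0,"y": 0,"z": 0,"rx": 0,"ry": 0,"rz": 0,"hand": 0},
    {"x": 0,"y": 0,"z": 0,"rx": 0,"ry": 0,"rz": 0,"hand": 0},
    {"x": 0,"y": 0,"z": 0,"rx": 0,"ry": 0,"rz": 0,"hand": 0},
    {"x": 0,"y": 0,"z": 0,"rx": 0,"ry": 0,"rz": 0,"hand": 0},
  ],
)

```text
time: 3.7
position: [574.7, -23.1, 2.9]
tcp_rot: [0.699, 0.11, -0.698, 0.111]
force: [0.2, -0.5, -0.7]
finger_gap: 0.001
```

Run:
```python
from h import *
s=snap('wrist','w3'); snap('side','s3');a=cv2.imread('pics/s3.png');crop(a,200,160,200,150,4,'pics/s3c.png')
print(env.observe()['finger_gap'])
```

```text
[574.7 -23.1   2.9] [-72.01   0.14] [ 0.1   0.68 -0.22  1.91  0.26  0.57 -1.55] 3.7
[574.4 -23.1   2.6] [-72.     0.11] [ 0.1   0.68 -0.22  1.91  0.26  0.57 -1.55] 3.75
0.0019685703309997916
```

View pics/w3.png

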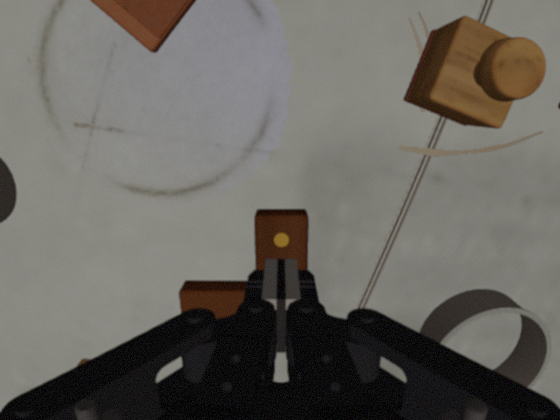

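View pics/s3c.png

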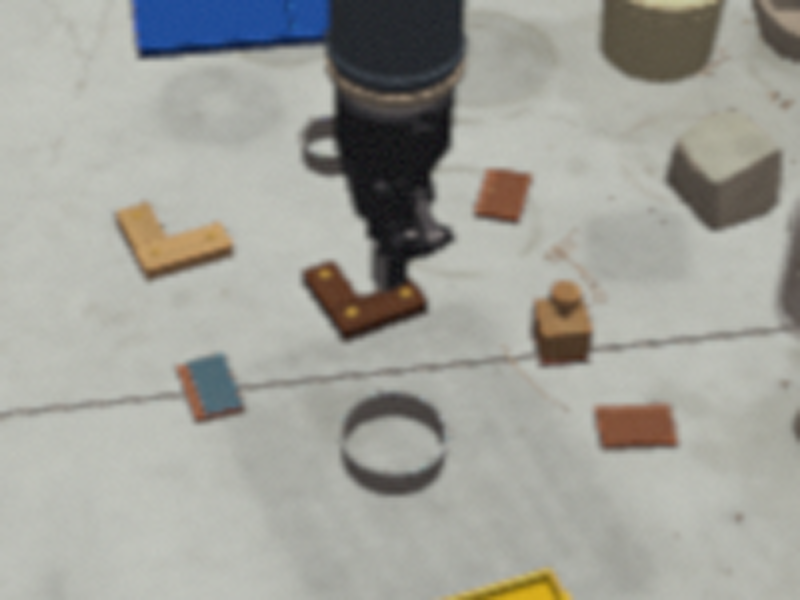

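Run:
```python
from h import *
s=json.load(open('pics/w3.json'))
print(proj('wrist',[s['position']]+[[*loc((560.5,-6.9),18,l),z] for l,z in [((33,-33),14),((33,-7),14),((-7,33),14),((8,-20),14)]],s).round(0))
print(proj('side',[s['position']]+[[*loc((560.5,-6.9),18,l),z] for l,z in [((-33,-33),14),((33,-33),14),((33,-7),14),((-7,33),14),((8,-20),14)]]).round(0))
```

```text
[[281. 254.]
 [310. 215.]
 [254. 215.]
 [177. 291.]
 [282. 264.]]
[[297. 237.]
 [285. 242.]
 [307. 235.]
 [303. 228.]
 [283. 224.]
 [297. 234.]]
```

Emit:
move_arm(
  targets=[
    {"x": 0,"y": 0,"z": 0,"rx": 0,"ry": 0,"rz": 0,"hand": 60},
    {"x": 0,"y": 0,"z": 0,"rx": 0,"ry": 0,"rz": 0,"hand": 60},
    {"x": 0,"y": 0,"z": 0,"rx": 0,"ry": 0,"rz": 0,"hand": 60},
    {"x": 0,"y": 0,"z": 0,"rx": 0,"ry": 0,"rz": 0,"hand": 60},
  ],
)

```text
time: 4.2
position: [573.6, -23.0, 1.3]
tcp_rot: [-0.698, -0.111, 0.698, -0.111]
force: [0.8, 0.5, 0.3]
finger_gap: 0.605
```

Run:
```python
from h import *
s=snap('wrist','w4'); snap('side','s4');a=cv2.imread('pics/s4.png');crop(a,240,180,120,100,6,'pics/s4c.png')
snap('scene','c4');a=cv2.imread('pics/c4.png');crop(a,250,160,120,100,6,'pics/c4c.png')
```

```text
[573.6 -23.    1.3] [-7.199e+01  1.000e-02] [ 0.1   0.68 -0.22  1.91  0.26  0.57 -1.55] 4.2
[573.6 -22.9   1.3] [-7.199e+01  1.000e-02] [ 0.1   0.68 -0.22  1.91  0.26  0.57 -1.55] 4.25
[573.6 -23.    1.3] [-7.198e+01  1.000e-02] [ 0.1   0.68 -0.22  1.91  0.26  0.57 -1.55] 4.3
```

View pics/w4.png

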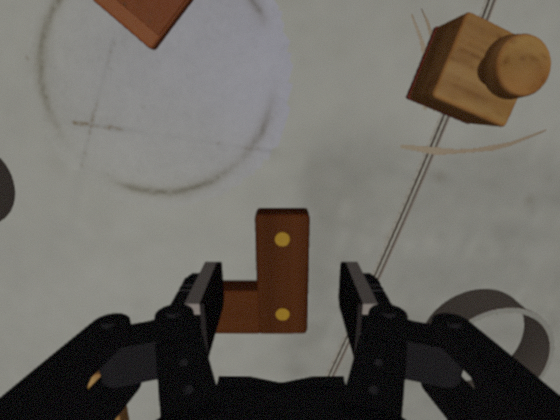

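View pics/s4c.png

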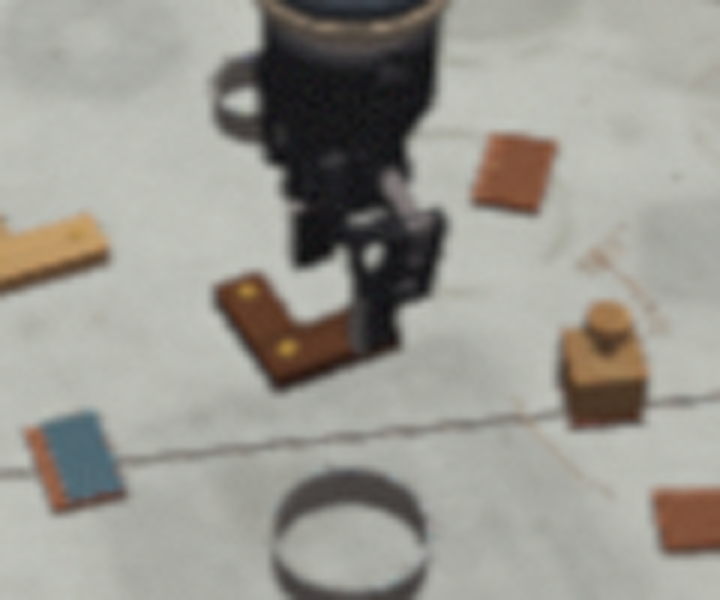

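View pics/c4c.png

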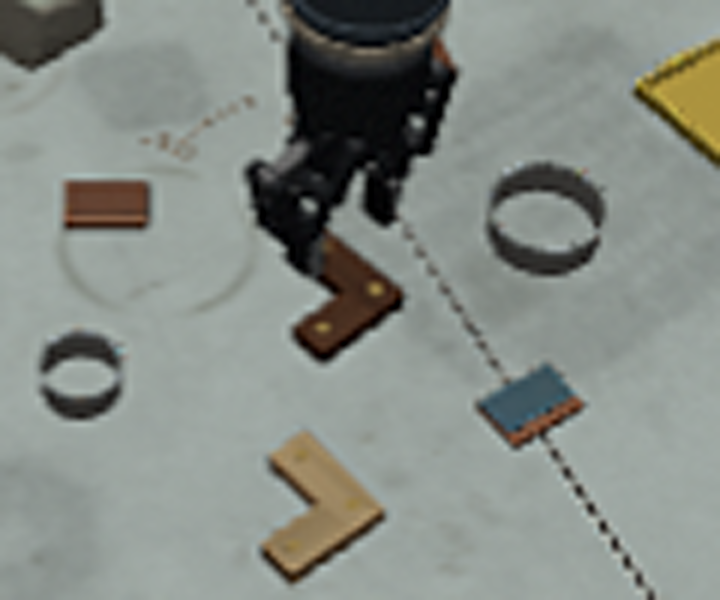

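Run:
```python
from h import *
# L pts in w4: far end corners, near-right corner, arm end left
s=json.load(open('pics/w4.json'))
o=np.array([(256,209),(308,209),(307,332)],float)
P=[[*loc((560.5,-6.9),18,l),14] for l in [(33,-7),(33,-33),(-33,-33)]]
for dz in (0,5,10,15,20):
    t=dict(s);t['position']=np.array(s['position'])+[0,0,dz];print(dz,proj('wrist',P,t).round(0).tolist())
# w2 check
s=json.load(open('pics/w2.json'))
for dz in (-10,-5,0,5,10):
    t=dict(s);t['position']=np.array(s['position'])+[0,0,dz];print(dz,proj('wrist',P,t).round(0).tolist())
```

```text
0 [[254.0, 214.0], [311.0, 214.0], [307.0, 335.0]]
5 [[255.0, 211.0], [310.0, 211.0], [307.0, 330.0]]
10 [[256.0, 208.0], [309.0, 208.0], [306.0, 324.0]]
15 [[256.0, 205.0], [308.0, 205.0], [305.0, 319.0]]
20 [[257.0, 203.0], [308.0, 203.0], [305.0, 314.0]]
-10 [[264.0, 172.0], [298.0, 172.0], [297.0, 252.0]]
-5 [[264.0, 171.0], [298.0, 171.0], [296.0, 250.0]]
0 [[264.0, 170.0], [297.0, 169.0], [296.0, 248.0]]
5 [[264.0, 168.0], [297.0, 168.0], [296.0, 245.0]]
10 [[265.0, 167.0], [297.0, 167.0], [296.0, 243.0]]
```

Run:
```python
from h import *
s=json.load(open('pics/w4.json'));p=np.array(s['position']);m=R.from_quat(s['tcp_rot']).as_matrix()
for sg in (1,-1):
  for z in (0,5,10,15,20,25):
    q=p+m[:,1]*sg*31;q[2]=z
    print(sg,z,q.round(0),'side6x',((proj('side',[q])[0]-[240,180])*6).round(0),'scene6x',((proj('scene',[q])[0]-[250,160])*6).round(0))
print(((proj('side',[[*loc((560.5,-6.9),18,l),14] for l in [(-33,-33),(33,-33),(33,-7),(-7,-7),(-7,33),(-33,33)]])-[240,180])*6).round(0).tolist())
print(((proj('scene',[[*loc((560.5,-6.9),18,l),14] for l in [(-33,-33),(33,-33),(33,-7),(-7,-7),(-7,33),(-33,33)]])-[250,160])*6).round(0).tolist())
```

```text
1 0 [583. -52.   0.] side6x [371. 392.] scene6x [373. 245.]
1 5 [583. -52.   5.] side6x [371. 384.] scene6x [374. 240.]
1 10 [583. -52.  10.] side6x [371. 377.] scene6x [374. 234.]
1 15 [583. -52.  15.] side6x [371. 369.] scene6x [375. 228.]
1 20 [583. -52.  20.] side6x [372. 361.] scene6x [376. 223.]
1 25 [583. -52.  25.] side6x [372. 353.] scene6x [376. 217.]
-1 0 [564.   6.   0.] side6x [307. 304.] scene6x [296. 301.]
-1 5 [564.   6.   5.] side6x [307. 297.] scene6x [296. 295.]
-1 10 [564.   6.  10.] side6x [308. 289.] scene6x [297. 290.]
-1 15 [564.   6.  15.] side6x [308. 281.] scene6x [297. 284.]
-1 20 [564.   6.  20.] side6x [308. 273.] scene6x [298. 278.]
-1 25 [564.   6.  25.] side6x [308. 265.] scene6x [298. 273.]
[[273.0, 374.0], [403.0, 327.0], [376.0, 291.0], [298.0, 319.0], [259.0, 263.0], [208.0, 281.0]]
[[404.0, 286.0], [322.0, 220.0], [289.0, 243.0], [339.0, 283.0], [288.0, 320.0], [320.0, 347.0]]
```

Run:
```python
from h import *
s=json.load(open('pics/w3.json'));p=np.array(s['position']);m=R.from_quat(s['tcp_rot']).as_matrix()
for x in (10,0,-5,-10,-15,-20,-25):
  for z in (-11,0,11): print(x,z,proj('wrist',[p+m@[x,0,z]],s)[0].round(0),end=' ')
  print()
a=cv2.imread('pics/w3.png');crop(a,200,200,160,140,5,'pics/w3c.png')
```

```text
10 -11 [281. 228.] 10 0 [281. 247.] 10 11 [281. 265.] 
0 -11 [281. 234.] 0 0 [281. 254.] 0 11 [281. 273.] 
-5 -11 [281. 238.] -5 0 [281. 258.] -5 11 [281. 278.] 
-10 -11 [281. 242.] -10 0 [281. 262.] -10 11 [281. 283.] 
-15 -11 [281. 245.] -15 0 [281. 267.] -15 11 [281. 287.] 
-20 -11 [281. 250.] -20 0 [281. 272.] -20 11 [281. 293.] 
-25 -11 [281. 254.] -25 0 [281. 277.] -25 11 [281. 298.]
```

View pics/w3c.png

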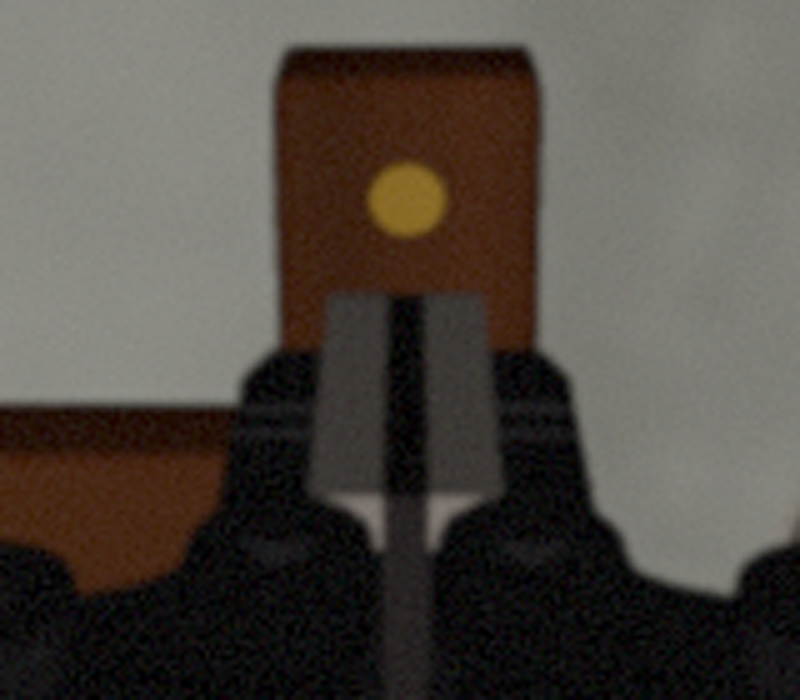

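Emit:
move_arm(
  targets=[
    {"x": 0.005,"y": 0,"z": 0,"rx": 0,"ry": 0,"rz": 0,"hand": 60},
    {"x": 0.005,"y": 0,"z": 0,"rx": 0,"ry": 0,"rz": 0,"hand": 60},
    {"x": 0,"y": 0,"z": 0,"rx": 0,"ry": 0,"rz": 0,"hand": 60},
  ],
)

```text
time: 4.65
position: [573.1, -23.0, -9.5]
tcp_rot: [-0.698, -0.111, 0.699, -0.111]
force: [-0.8, -0.4, -0.1]
finger_gap: 0.6
```

Run:
```python
from h import *
print(env.observe()['force'])
s=snap('wrist','w5'); snap('side','s5');a=cv2.imread('pics/s5.png');crop(a,240,180,120,100,6,'pics/s5c.png')
```

```text
[-0.81311167 -0.35150899 -0.06903494]
[573.1 -23.   -9.5] [-71.99   0.08] [ 0.1   0.7  -0.21  1.92  0.26  0.55 -1.55] 4.65
[573.2 -23.   -9.2] [-7.199e+01  7.000e-02] [ 0.1   0.7  -0.21  1.92  0.26  0.55 -1.55] 4.7
```

View pics/w5.png

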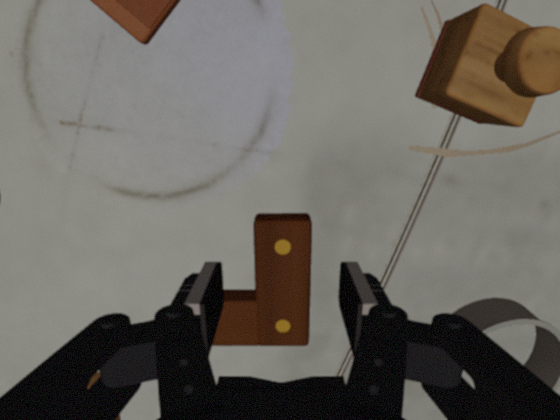

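View pics/s5c.png

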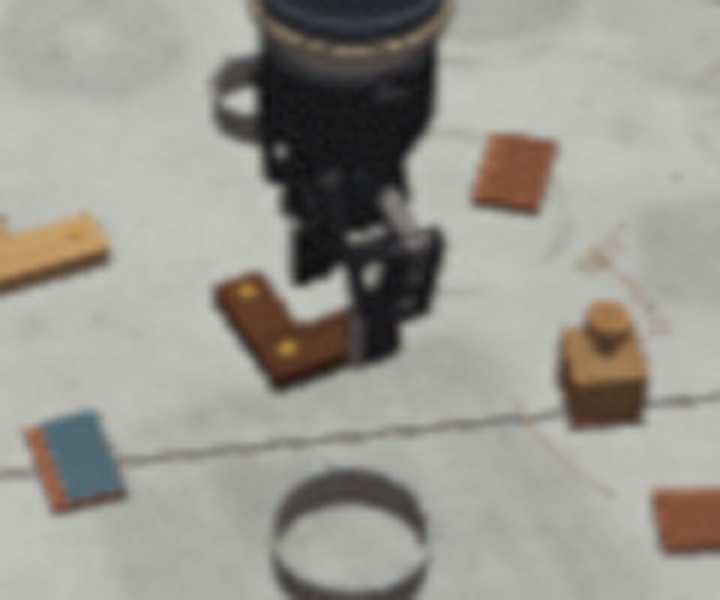

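Emit:
move_arm(
  targets=[
    {"x": 0.004,"y": 0,"z": 0,"rx": 0,"ry": 0,"rz": 0,"hand": 60},
    {"x": 0.004,"y": 0,"z": 0,"rx": 0,"ry": 0,"rz": 0,"hand": 60},
    {"x": 0,"y": 0,"z": 0,"rx": 0,"ry": 0,"rz": 0,"hand": 60},
  ],
)

```text
time: 5.05
position: [573.2, -23.0, -17.2]
tcp_rot: [-0.698, -0.111, 0.699, -0.111]
force: [-0.6, 0.1, -0.1]
finger_gap: 0.604
```

Emit:
move_arm(
  targets=[
    {"x": 0.002,"y": 0,"z": 0,"rx": 0,"ry": 0,"rz": 0,"hand": 60},
    {"x": 0.001,"y": 0,"z": 0,"rx": 0,"ry": 0,"rz": 0,"hand": 60},
  ],
)

```text
time: 5.25
position: [573.6, -23.0, -19.7]
tcp_rot: [-0.698, -0.111, 0.698, -0.111]
force: [0.1, 0.9, 0.4]
finger_gap: 0.601
```

Run:
```python
from h import *
print(env.observe()['force'])
s=snap('side','s6');a=cv2.imread('pics/s6.png');crop(a,240,180,120,100,6,'pics/s6c.png')
```

```text
[0.11327532 0.9373427  0.40421512]
[573.6 -23.  -19.7] [-71.99   0.  ] [ 0.09  0.72 -0.21  1.92  0.27  0.53 -1.56] 5.25
```

View pics/s6c.png

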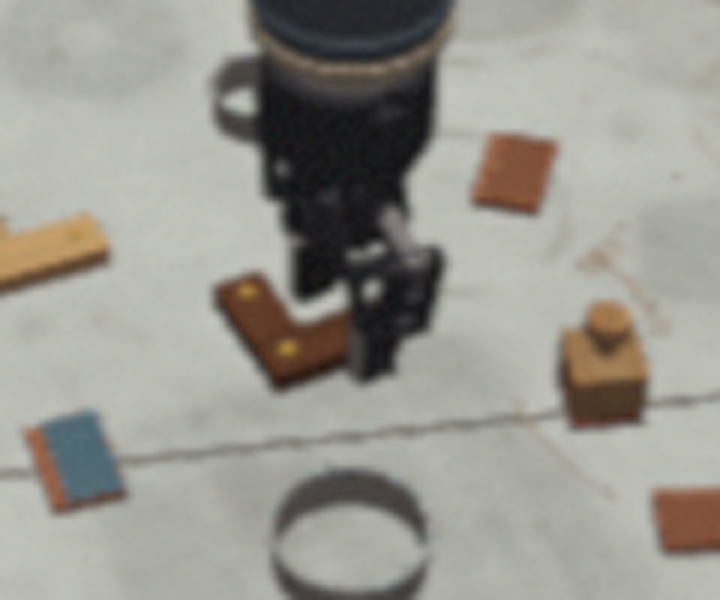

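Emit:
move_arm(
  targets=[
    {"x": 0,"y": 0,"z": 0,"rx": 0,"ry": 0,"rz": 0,"hand": 0},
    {"x": 0,"y": 0,"z": 0,"rx": 0,"ry": 0,"rz": 0,"hand": 0},
    {"x": 0,"y": 0,"z": 0,"rx": 0,"ry": 0,"rz": 0,"hand": 0},
    {"x": 0,"y": 0,"z": 0,"rx": 0,"ry": 0,"rz": 0,"hand": 0},
  ],
)

```text
time: 5.7
position: [573.8, -23.0, -19.2]
tcp_rot: [0.699, 0.111, -0.698, 0.111]
force: [-0.6, -0.5, 4.8]
finger_gap: 0.282
```

Run:
```python
from h import *
g=loc((489.3,-346.2),11.2,(7.3,-20));print(g)
plan([*g,80],-78.8,frm=([573.6,-23,80],-72))
```

```text
[ 500.34565966 -364.40119234]
from [573.6 -23.   80. ] yaw [-7.199e+01  3.000e-02] n 8 rowturn [0.85 0.   0.  ]
[0.0, 0.0378, 0.0219]
[0.0, 0.0381, 0.0213]
[0.0, 0.0384, 0.0208]
[0.0, 0.0387, 0.0202]
[0.0, 0.039, 0.0196]
[0.0, 0.0393, 0.019]
[0.0, 0.0396, 0.0185]
[0.0, 0.0398, 0.0179]
```

Emit:
move_arm(
  targets=[
    {"x": -0.02,"y": 0,"z": 0,"rx": 0,"ry": 0,"rz": 0,"hand": 0},
    {"x": -0.04,"y": 0,"z": 0,"rx": 0,"ry": 0,"rz": 0,"hand": 0},
    {"x": -0.04,"y": 0,"z": 0,"rx": 0,"ry": 0,"rz": 0,"hand": 0},
  ],
)

```text
time: 6.0
position: [572.9, -22.9, 80.9]
tcp_rot: [-0.698, -0.111, 0.699, -0.111]
force: [0.5, -0.2, -0.2]
finger_gap: 0.283
```

Emit:
move_arm(
  targets=[
    {"x": 0,"y": 0.038,"z": 0.022,"rx": 0.85,"ry": 0,"rz": 0,"hand": 0},
    {"x": 0,"y": 0.038,"z": 0.021,"rx": 0.85,"ry": 0,"rz": 0,"hand": 0},
    {"x": 0,"y": 0.038,"z": 0.021,"rx": 0.85,"ry": 0,"rz": 0,"hand": 0},
    {"x": 0,"y": 0.039,"z": 0.02,"rx": 0.85,"ry": 0,"rz": 0,"hand": 0},
    {"x": 0,"y": 0.039,"z": 0.02,"rx": 0.85,"ry": 0,"rz": 0,"hand": 0},
    {"x": 0,"y": 0.039,"z": 0.019,"rx": 0.85,"ry": 0,"rz": 0,"hand": 0},
    {"x": 0,"y": 0.04,"z": 0.019,"rx": 0.85,"ry": 0,"rz": 0,"hand": 0},
    {"x": 0,"y": 0.04,"z": 0.018,"rx": 0.85,"ry": 0,"rz": 0,"hand": 0},
  ],
)

```text
time: 6.8
position: [498.9, -366.7, 80.3]
tcp_rot: [-0.704, -0.069, 0.704, -0.069]
force: [1.4, 0.5, -0.3]
finger_gap: 0.279
```

Emit:
move_arm(
  targets=[
    {"x": 0,"y": 0,"z": 0,"rx": 0,"ry": 0,"rz": 0,"hand": 0},
  ],
)

```text
time: 6.9
position: [495.9, -373.1, 79.9]
tcp_rot: [-0.703, -0.064, 0.705, -0.067]
force: [-0.9, 0.4, -0.8]
finger_gap: 0.279
```

Run:
```python
from h import *
s=snap('wrist','w7')
plan([500.3,-364.4,0],-78.8)
a=cv2.imread('pics/w7.png');hsv=cv2.cvtColor(a,cv2.COLOR_BGR2HSV)
```

```text
[ 495.9 -373.1   79.9] [-79.36   0.26] [ 0.72  0.63 -0.25  1.73  0.21  0.81 -1.01] 6.9
from [ 497.5 -369.    79.8] yaw [-79.16   0.1 ] n 2 rowturn [-0.18  0.04 -0.03]
[0.0399, -0.0021, -0.0019]
[0.0399, -0.002, -0.0018]
```

View pics/w7.png

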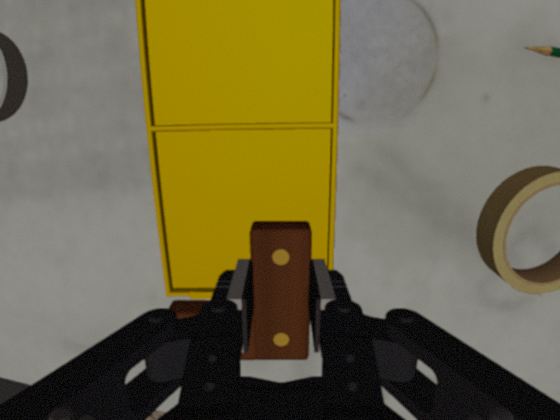

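Emit:
move_arm(
  targets=[
    {"x": 0.04,"y": -0.001,"z": -0.001,"rx": 0,"ry": 0,"rz": 0,"hand": 0},
    {"x": 0.03,"y": 0,"z": 0,"rx": 0,"ry": 0,"rz": 0,"hand": 0},
    {"x": 0.01,"y": 0,"z": 0,"rx": 0,"ry": 0,"rz": 0,"hand": 0},
    {"x": 0,"y": 0,"z": 0,"rx": 0,"ry": 0,"rz": 0,"hand": 0},
  ],
)

```text
time: 7.35
position: [500.1, -362.3, -0.8]
tcp_rot: [-0.703, -0.07, 0.704, -0.069]
force: [-0.6, 1.4, -1.4]
finger_gap: 0.28
```

Run:
```python
from h import *
s=snap('wrist','w8')
plan([500.3,-364.4,-14],-78.8)
```

```text
[ 500.1 -362.3   -0.8] [-78.71   0.17] [ 0.69  0.73 -0.22  1.79  0.24  0.65 -1.05] 7.35
from [ 500.9 -363.1    0.6] yaw [-7.873e+01  4.000e-02] n 1 rowturn [0.07 0.01 0.04]
[0.0146, 0.0012, 0.0009]
```

View pics/w8.png

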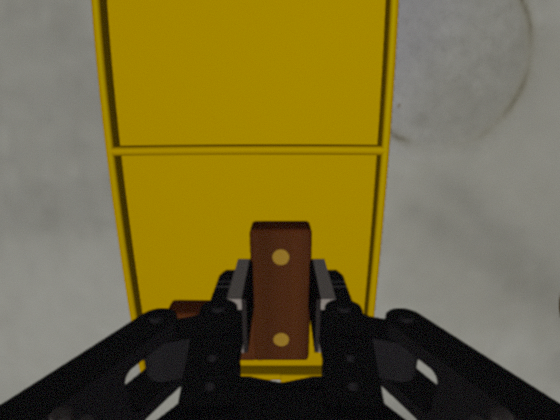

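Emit:
move_arm(
  targets=[
    {"x": 0.01,"y": 0.001,"z": 0,"rx": 0,"ry": 0,"rz": 0,"hand": 0},
    {"x": 0.004,"y": 0,"z": 0,"rx": 0,"ry": 0,"rz": 0,"hand": 0},
    {"x": 0,"y": 0,"z": 0,"rx": 0,"ry": 0,"rz": 0,"hand": 0},
  ],
)

```text
time: 7.7
position: [500.7, -364.8, -13.6]
tcp_rot: [-0.704, -0.069, 0.704, -0.069]
force: [0.2, -0.2, -0.4]
finger_gap: 0.281
```

Emit:
move_arm(
  targets=[
    {"x": 0.001,"y": 0,"z": 0,"rx": 0,"ry": 0,"rz": 0,"hand": 0},
    {"x": 0,"y": 0,"z": 0,"rx": 0,"ry": 0,"rz": 0,"hand": 0},
  ],
)

```text
time: 7.9
position: [500.8, -364.9, -14.3]
tcp_rot: [0.704, 0.069, -0.704, 0.069]
force: [0.1, 0.4, -1.1]
finger_gap: 0.28
```

Emit:
move_arm(
  targets=[
    {"x": 0,"y": 0,"z": 0,"rx": 0,"ry": 0,"rz": 0,"hand": 50},
    {"x": 0,"y": 0,"z": 0,"rx": 0,"ry": 0,"rz": 0,"hand": 50},
    {"x": 0,"y": 0,"z": 0,"rx": 0,"ry": 0,"rz": 0,"hand": 50},
    {"x": -0.02,"y": 0,"z": 0,"rx": 0,"ry": 0,"rz": 0,"hand": 50},
    {"x": -0.04,"y": 0,"z": 0,"rx": 0,"ry": 0,"rz": 0,"hand": 60},
    {"x": -0.045,"y": 0,"z": 0,"rx": 0,"ry": 0,"rz": 0,"hand": 70},
  ],
)

```text
time: 8.5
position: [499.9, -364.2, 90.5]
tcp_rot: [-0.703, -0.07, 0.704, -0.068]
force: [0.8, -2.1, -0.4]
finger_gap: 0.697
```

Run:
```python
from h import *
g=loc((437.4,68.8),15,(8,-20));print(g)
plan([*g,120],-75,maxd=48)
```

```text
[450.30378751  51.55203584]
from [ 499.9 -364.2   90.5] yaw [-78.78   0.16] n 9 rowturn [-0.42  0.01  0.01]
[-0.0032, -0.0464, -0.0036]
[-0.0032, -0.0464, -0.0039]
[-0.0032, -0.0463, -0.0043]
[-0.0032, -0.0463, -0.0046]
[-0.0032, -0.0463, -0.0049]
[-0.0032, -0.0462, -0.0053]
[-0.0032, -0.0462, -0.0056]
[-0.0033, -0.0461, -0.006]
[-0.0033, -0.0461, -0.0063]
```

Run:
```python
from h import *
s=snap('wrist','w9')
```

```text
[ 499.9 -364.2   90.5] [-78.78   0.16] [ 0.72  0.62 -0.26  1.72  0.2   0.83 -1.01] 8.5
```

View pics/w9.png

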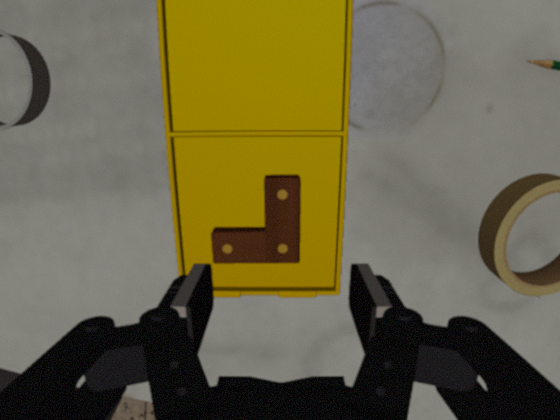

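Emit:
move_arm(
  targets=[
    {"x": -0.003,"y": -0.046,"z": -0.004,"rx": -0.4,"ry": 0,"rz": 0,"hand": 70},
    {"x": -0.003,"y": -0.046,"z": -0.004,"rx": -0.4,"ry": 0,"rz": 0,"hand": 70},
    {"x": -0.003,"y": -0.046,"z": -0.004,"rx": -0.4,"ry": 0,"rz": 0,"hand": 70},
    {"x": -0.003,"y": -0.046,"z": -0.005,"rx": -0.4,"ry": 0,"rz": 0,"hand": 70},
    {"x": -0.003,"y": -0.046,"z": -0.005,"rx": -0.4,"ry": 0,"rz": 0,"hand": 70},
    {"x": -0.003,"y": -0.046,"z": -0.005,"rx": -0.4,"ry": 0,"rz": 0,"hand": 70},
    {"x": -0.003,"y": -0.046,"z": -0.006,"rx": -0.4,"ry": 0,"rz": 0,"hand": 70},
    {"x": -0.003,"y": -0.046,"z": -0.006,"rx": -0.5,"ry": 0,"rz": 0,"hand": 70},
  ],
)

```text
time: 9.35
position: [458.2, 4.6, 114.7]
tcp_rot: [0.702, 0.089, -0.701, 0.089]
force: [1.1, 0.8, -0.6]
finger_gap: 0.698
```

Emit:
move_arm(
  targets=[
    {"x": 0,"y": -0.046,"z": -0.006,"rx": -0.5,"ry": 0,"rz": 0,"hand": 70},
    {"x": 0,"y": 0,"z": 0,"rx": 0,"ry": 0,"rz": 0,"hand": 70},
    {"x": 0,"y": 0,"z": 0,"rx": 0,"ry": 0,"rz": 0,"hand": 70},
    {"x": 0,"y": 0,"z": 0,"rx": 0,"ry": 0,"rz": 0,"hand": 70},
  ],
)

```text
time: 9.75
position: [452.7, 47.8, 114.3]
tcp_rot: [-0.701, -0.092, 0.701, -0.092]
force: [0.1, -0.4, -0.1]
finger_gap: 0.702
```

Run:
```python
from h import *
s=snap('wrist','w10')
a=cv2.imread('pics/w10.png')
for p in proj('wrist',[[*loc((437.4,68.8),15,l),14] for l in [(-33,-33),(33,-33),(33,-7),(-7,-7),(-7,33),(-33,33)]],s): cv2.circle(a,tuple(int(v) for v in p.round()),2,(0,255,0),-1)
cv2.imwrite('pics/w10d.png',a)
plan([450.3,51.6,20],-75)
```

```text
[452.7  47.8 114.3] [-7.506e+01  3.000e-02] [ 0.02  0.39 -0.31  2.11  0.18  0.67 -1.72] 9.75
from [452.8  47.4 114.3] yaw [-7.512e+01  3.000e-02] n 3 rowturn [-0.04  0.   -0.01]
[0.0314, -0.0016, 0.0004]
[0.0314, -0.0016, 0.0004]
[0.0314, -0.0016, 0.0004]
```

View pics/w10d.png

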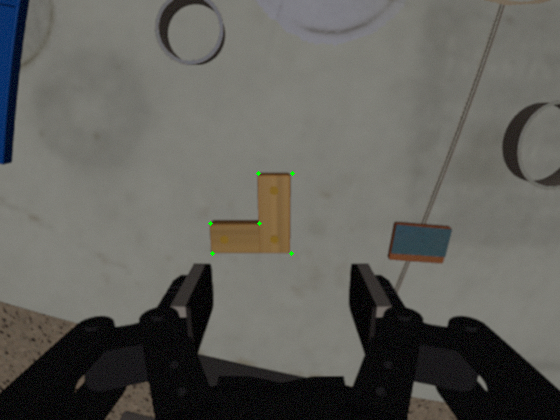

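Emit:
move_arm(
  targets=[
    {"x": 0.04,"y": -0.004,"z": 0.001,"rx": 0,"ry": 0,"rz": 0,"hand": 65},
    {"x": 0.04,"y": -0.001,"z": 0,"rx": 0,"ry": 0,"rz": 0,"hand": 60},
    {"x": 0.03,"y": 0,"z": 0,"rx": 0,"ry": 0,"rz": 0,"hand": 60},
    {"x": 0.015,"y": 0,"z": 0,"rx": 0,"ry": 0,"rz": 0,"hand": 60},
    {"x": 0.005,"y": 0,"z": 0,"rx": 0,"ry": 0,"rz": 0,"hand": 60},
    {"x": 0,"y": 0,"z": 0,"rx": 0,"ry": 0,"rz": 0,"hand": 60},
  ],
)

```text
time: 10.4
position: [450.3, 52.4, -16.0]
tcp_rot: [-0.701, -0.092, 0.702, -0.092]
force: [0.3, 0.5, 0.8]
finger_gap: 0.601
```

Emit:
move_arm(
  targets=[
    {"x": 0,"y": 0,"z": 0,"rx": 0,"ry": 0,"rz": 0,"hand": 0},
    {"x": 0,"y": 0,"z": 0,"rx": 0,"ry": 0,"rz": 0,"hand": 0},
    {"x": 0,"y": 0,"z": 0,"rx": 0,"ry": 0,"rz": 0,"hand": 0},
    {"x": 0,"y": 0,"z": 0,"rx": 0,"ry": 0,"rz": 0,"hand": 0},
  ],
)

```text
time: 10.8
position: [451.2, 53.2, -14.3]
tcp_rot: [0.702, 0.092, -0.7, 0.092]
force: [-1.2, -1.0, 6.4]
finger_gap: 0.267
```

Run:
```python
from h import *
s=json.load(open('pics/w9.json'));a=cv2.imread('pics/w9.png')
m=np.zeros(a.shape[:2],np.uint8);m[160:275,200:315]=(a[160:275,200:315,1]<90)*255
c=max(cv2.findContours(m,cv2.RETR_EXTERNAL,cv2.CHAIN_APPROX_NONE)[0],key=cv2.contourArea)
q=cv2.approxPolyDP(c,4,True)[:,0];print(q.tolist());print(toworld('wrist',q,18,s)[:,:2].round(1).tolist())
print(cv2.minAreaRect(toworld('wrist',c[:,0],18,s)[:,:2].astype(np.float32)))
D=(489.8,-346.4)
print(proj('wrist',[[*loc(D,11.2,l),18] for l in [(-33,-33),(33,-33),(33,-7),(-7,-7),(-7,33),(-33,33)]],s).round(0).tolist())
print(loc(D,191.2,(8,-20)))
```

```text
[[298, 175], [265, 176], [263, 227], [213, 229], [213, 262], [299, 261]]
[[529.2, -370.3], [524.0, -348.0], [487.0, -353.4], [478.3, -318.1], [452.3, -321.6], [465.8, -384.6]]
((490.5029296875, -346.6950378417969), (66.54359436035156, 64.99675750732422), 11.45814323425293)
[[299.0, 264.0], [301.0, 176.0], [263.0, 176.0], [264.0, 231.0], [209.0, 231.0], [211.0, 263.0]]
[ 478.06767173 -328.3347717 ]
```

Emit:
move_arm(
  targets=[
    {"x": -0.02,"y": 0,"z": 0,"rx": 0,"ry": 0,"rz": 0,"hand": 0},
    {"x": -0.045,"y": 0,"z": 0,"rx": 0,"ry": 0,"rz": 0,"hand": 0},
    {"x": -0.045,"y": 0,"z": 0,"rx": 0,"ry": 0,"rz": 0,"hand": 0},
    {"x": 0,"y": 0,"z": 0,"rx": 0,"ry": 0,"rz": 0,"hand": 0},
  ],
)

```text
time: 11.2
position: [453.5, 54.0, 99.9]
tcp_rot: [0.704, 0.092, -0.698, 0.092]
force: [1.1, -0.7, -1.2]
finger_gap: 0.267
```

Run:
```python
from h import *
snap('wrist','w11');print(env.observe()['finger_gap'])
```

```text
[453.5  54.   99.9] [-75.02   0.54] [ 0.01  0.41 -0.32  2.13  0.21  0.63 -1.76] 11.2
0.2679053439082924
```

View pics/w11.png

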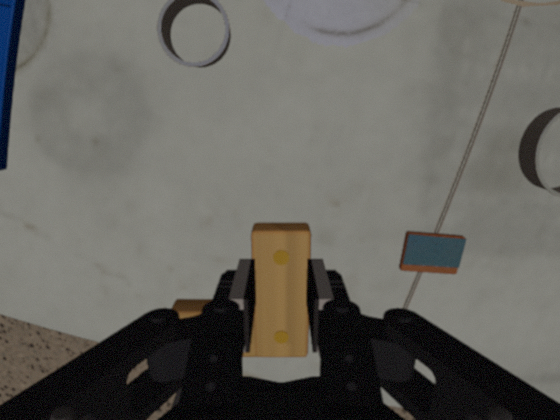

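Run:
```python
from h import *
g=loc((490.3,-346.5),191.3,(7.5,-20));print(g)
plan([*g,100],-75,maxd=48)
```

```text
[ 479.02646718 -328.35730291]
from [452.5  53.5  97.7] yaw [-75.04   0.4 ] n 8 rowturn [-0.01 -0.05 -0.01]
[-0.0003, 0.047, 0.0091]
[-0.0003, 0.047, 0.0091]
[-0.0003, 0.047, 0.0091]
[-0.0003, 0.047, 0.0091]
[-0.0003, 0.047, 0.0091]
[-0.0003, 0.047, 0.0091]
[-0.0003, 0.047, 0.0091]
[-0.0003, 0.047, 0.0092]
```

Emit:
move_arm(
  targets=[
    {"x": 0,"y": 0.047,"z": 0.006,"rx": 0,"ry": 0,"rz": 0,"hand": 0},
    {"x": 0,"y": 0.047,"z": 0.006,"rx": 0,"ry": 0,"rz": 0,"hand": 0},
    {"x": 0,"y": 0.047,"z": 0.006,"rx": 0,"ry": 0,"rz": 0,"hand": 0},
    {"x": 0,"y": 0.047,"z": 0.011,"rx": 0,"ry": 0,"rz": 0,"hand": 0},
    {"x": 0,"y": 0.047,"z": 0.011,"rx": 0,"ry": 0,"rz": 0,"hand": 0},
    {"x": 0,"y": 0.047,"z": 0.011,"rx": 0,"ry": 0,"rz": 0,"hand": 0},
    {"x": 0,"y": 0.047,"z": 0.011,"rx": 0,"ry": 0,"rz": 0,"hand": 0},
    {"x": 0,"y": 0.047,"z": 0.011,"rx": 0,"ry": 0,"rz": 0,"hand": 0},
  ],
)

```text
time: 12.05
position: [476.4, -330.5, 93.7]
tcp_rot: [-0.701, -0.092, 0.701, -0.092]
force: [2.0, 0.1, -0.5]
finger_gap: 0.266
```

Emit:
move_arm(
  targets=[
    {"x": 0,"y": 0,"z": 0,"rx": -8,"ry": 0,"rz": 0,"hand": 0},
    {"x": 0,"y": 0,"z": 0,"rx": -8,"ry": 0,"rz": 0,"hand": 0},
    {"x": 0,"y": 0,"z": 0,"rx": -8,"ry": 0,"rz": 0,"hand": 0},
    {"x": 0,"y": 0,"z": 0,"rx": -8,"ry": 0,"rz": 0,"hand": 0},
    {"x": 0,"y": 0,"z": 0,"rx": -8,"ry": 0,"rz": 0,"hand": 0},
    {"x": 0,"y": 0,"z": 0,"rx": -8,"ry": 0,"rz": 0,"hand": 0},
    {"x": 0,"y": 0,"z": 0,"rx": -8,"ry": 0,"rz": 0,"hand": 0},
    {"x": 0,"y": 0,"z": 0,"rx": -8,"ry": 0,"rz": 0,"hand": 0},
  ],
)

```text
time: 12.85
position: [476.6, -328.5, 93.6]
tcp_rot: [-0.544, -0.452, 0.544, -0.451]
force: [-0.2, -0.2, -1.2]
finger_gap: 0.27
```

Emit:
move_arm(
  targets=[
    {"x": 0,"y": 0,"z": 0,"rx": -8,"ry": 0,"rz": 0,"hand": 0},
    {"x": 0,"y": 0,"z": 0,"rx": -8,"ry": 0,"rz": 0,"hand": 0},
    {"x": 0,"y": 0,"z": 0,"rx": -8,"ry": 0,"rz": 0,"hand": 0},
    {"x": 0,"y": 0,"z": 0,"rx": -8,"ry": 0,"rz": 0,"hand": 0},
    {"x": 0,"y": 0,"z": 0,"rx": -8,"ry": 0,"rz": 0,"hand": 0},
    {"x": 0,"y": 0,"z": 0,"rx": -8,"ry": 0,"rz": 0,"hand": 0},
    {"x": 0,"y": 0,"z": 0,"rx": -8,"ry": 0,"rz": 0,"hand": 0},
    {"x": 0,"y": 0,"z": 0,"rx": -8,"ry": 0,"rz": 0,"hand": 0},
  ],
)

```text
time: 13.65
position: [476.6, -328.5, 93.6]
tcp_rot: [0.222, 0.672, -0.222, 0.671]
force: [-0.8, -0.2, -0.2]
finger_gap: 0.27
```

Emit:
move_arm(
  targets=[
    {"x": 0,"y": 0,"z": 0,"rx": -8,"ry": 0,"rz": 0,"hand": 0},
    {"x": 0,"y": 0,"z": 0,"rx": -8,"ry": 0,"rz": 0,"hand": 0},
    {"x": 0,"y": 0,"z": 0,"rx": -8,"ry": 0,"rz": 0,"hand": 0},
    {"x": 0,"y": 0,"z": 0,"rx": -8,"ry": 0,"rz": 0,"hand": 0},
    {"x": 0,"y": 0,"z": 0,"rx": -8,"ry": 0,"rz": 0,"hand": 0},
    {"x": 0,"y": 0,"z": 0,"rx": -8,"ry": 0,"rz": 0,"hand": 0},
    {"x": 0,"y": 0,"z": 0,"rx": 0,"ry": 0,"rz": 0,"hand": 0},
    {"x": 0,"y": 0,"z": 0,"rx": 0,"ry": 0,"rz": 0,"hand": 0},
  ],
)

```text
time: 14.45
position: [476.9, -328.5, 93.7]
tcp_rot: [-0.066, 0.704, 0.067, 0.704]
force: [0.3, -0.3, -1.3]
finger_gap: 0.268
```

Run:
```python
from h import *
snap('wrist','w12')
plan([479,-328.4,30],101.3)
```

```text
[ 476.9 -328.5   93.7] [1.0078e+02 6.0000e-02] [ 1.18  0.79 -1.13  1.81  0.8   1.09  1.51] 14.45
from [ 477.  -328.5   94. ] yaw [1.0079e+02 4.0000e-02] n 2 rowturn [-0.25 -0.01 -0.02]
[0.032, -0.0002, 0.001]
[0.032, -0.0001, 0.001]
```

View pics/w12.png

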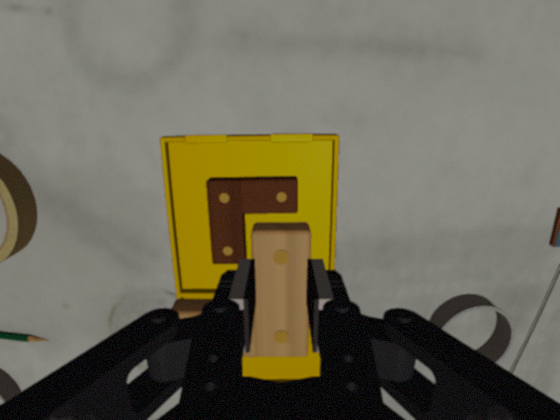

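Run:
```python
from h import *
s=json.load(open('pics/w12.json'));a=cv2.imread('pics/w12.png')
P=np.array([[208,179],[297,178],[297,212],[213,263]],float)
print(toworld('wrist',P,18,s)[:,:2].round(1).tolist())
D=(490.3,-346.5)
print(proj('wrist',[[*loc(D,11.3,l),18] for l in [(-33,-33),(33,-33),(33,-7),(-7,-7),(-7,33),(-33,33)]],s).round(0).tolist())
# pale held: predicted outline, underside at tip; tcp local (7.5,-20) pale yaw=tool-90+180
yw=yaw(s)[0]+90
c=np.array(s['position'][:2])-(loc((0,0),yw,(7.5,-20)))
print('pale centre',c,yw)
for zo in (15,19,22): print(zo,proj('wrist',[[*loc(c,yw,l),s['position'][2]+zo+14] for l in [(33,-33),(33,-7)]],s).round(0).tolist())
crop(a,150,120,200,250,2.4,'pics/w12c.png')
```

```text
[[461.9, -383.2], [449.5, -321.7], [474.0, -316.8], [525.4, -371.2]]
[[205.0, 182.0], [211.0, 267.0], [245.0, 267.0], [243.0, 217.0], [298.0, 216.0], [298.0, 181.0]]
pale centre [ 487.99927679 -346.70912268] 190.77563917513868
15 [[311.0, 227.0], [249.0, 227.0]]
19 [[312.0, 230.0], [248.0, 230.0]]
22 [[313.0, 233.0], [248.0, 233.0]]
```

View pics/w12c.png

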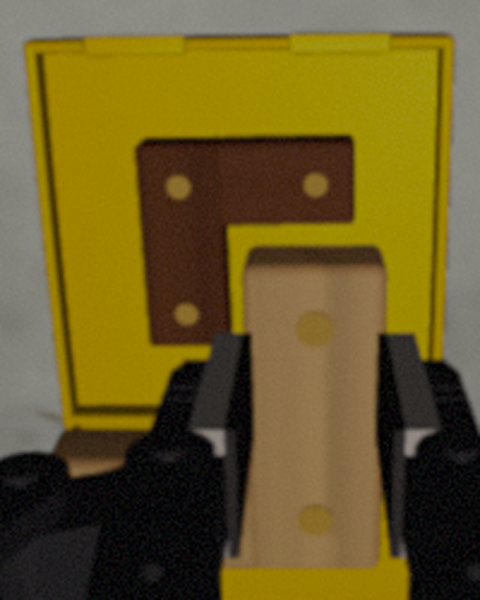

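Run:
```python
from h import *
g=loc((489,-346.4),191.3,(9.5,-20));print(g)
plan([*g,40],101.3)
```

```text
[ 475.76523786 -328.6491952 ]
from [ 477.  -328.5   94. ] yaw [1.0079e+02 4.0000e-02] n 2 rowturn [-0.25 -0.01 -0.02]
[0.027, 0.0, -0.0006]
[0.027, 0.0, -0.0006]
```

Emit:
move_arm(
  targets=[
    {"x": 0.04,"y": 0,"z": -0.001,"rx": -0.5,"ry": 0,"rz": 0,"hand": 0},
    {"x": 0.03,"y": 0,"z": 0,"rx": 0,"ry": 0,"rz": 0,"hand": 0},
    {"x": 0.014,"y": 0,"z": 0,"rx": 0,"ry": 0,"rz": 0,"hand": 0},
    {"x": 0,"y": 0,"z": 0,"rx": 0,"ry": 0,"rz": 0,"hand": 0},
    {"x": 0,"y": 0,"z": 0,"rx": 0,"ry": 0,"rz": 0,"hand": 0},
  ],
)

```text
time: 15.0
position: [477.1, -328.6, 11.4]
tcp_rot: [-0.071, 0.703, 0.071, 0.704]
force: [0.1, -0.4, -1.4]
finger_gap: 0.263
```

Run:
```python
from h import *
snap('wrist','w13')
snap('scene','c13');a=cv2.imread('pics/c13.png');crop(a,330,130,120,100,6,'pics/c13c.png')
```

```text
[ 477.1 -328.6   11.4] [1.0148e+02 6.0000e-02] [ 1.13  0.88 -1.04  1.88  0.94  0.97  1.42] 15.0
[ 477.3 -328.8   11.8] [1.0148e+02 1.0000e-01] [ 1.13  0.88 -1.04  1.88  0.94  0.97  1.42] 15.05
```

View pics/w13.png

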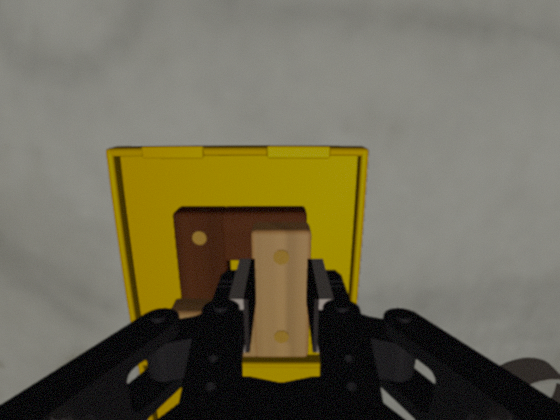

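View pics/c13c.png

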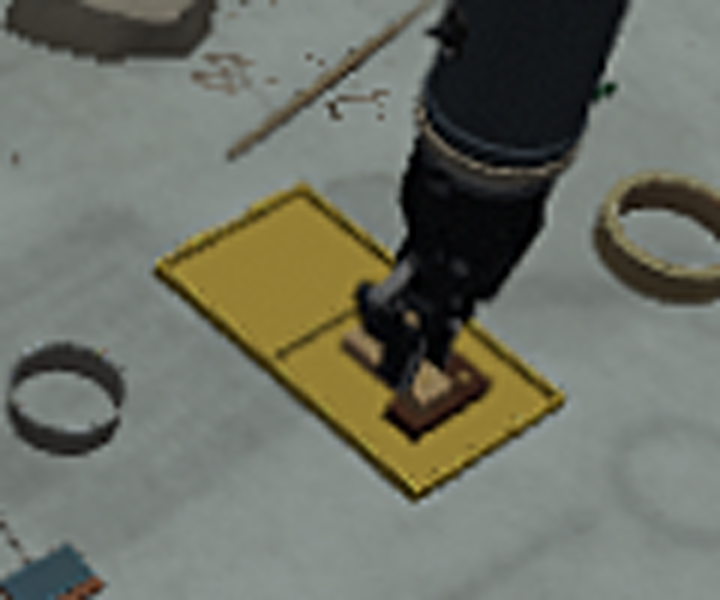

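Run:
```python
from h import *
s=json.load(open('pics/w13.json'));a=cv2.imread('pics/w13.png')
crop(a,160,190,170,180,4.4 if 0 else 3.3,'pics/w13c.png')
```

```text
(no output)
```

View pics/w13c.png

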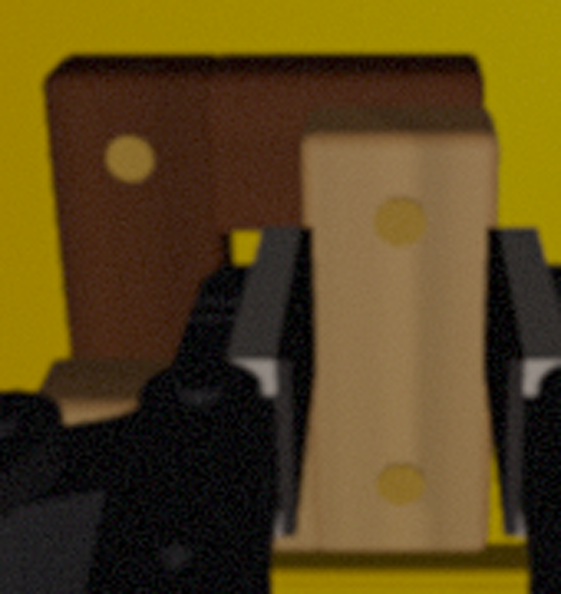

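Run:
```python
from h import *
s=json.load(open('pics/w13.json'))
print('dark',toworld('wrist',[(175.2,214.2),(306,214.8)],18,s)[:,:2].round(1).tolist())
for u in (24,26,28):
  print(u,toworld('wrist',[(252.4,222.7),(308.5,223.3)],u,s)[:,:2].round(1).tolist(),toworld('wrist',[(251.8,231.8),(309.7,231.8),(307.3,356.7)],u+14,s)[:,:2].round(1).tolist())
print('aim dark corner',loc((489,-346.4),11.3,(-33,-33)),loc((489,-346.4),11.3,(-33,33)))
```

```text
dark [[463.5, -383.1], [451.2, -321.3]]
24 [[458.2, -345.6], [453.3, -320.0]] [[457.5, -344.9], [452.6, -320.8], [515.8, -307.3]]
26 [[457.5, -345.6], [452.7, -320.3]] [[456.7, -344.9], [451.9, -321.1], [514.2, -307.8]]
28 [[456.8, -345.5], [452.1, -320.6]] [[456.0, -344.8], [451.2, -321.4], [512.6, -308.3]]
aim dark corner [ 463.10593903 -385.22650649] [ 450.17349351 -320.50593903]
```

Emit:
move_arm(
  targets=[
    {"x": 0.005,"y": 0,"z": 0,"rx": 0,"ry": 0,"rz": 0,"hand": 0},
    {"x": 0.002,"y": 0,"z": 0,"rx": 0,"ry": 0,"rz": 0,"hand": 0},
    {"x": 0,"y": 0,"z": 0,"rx": 0,"ry": 0,"rz": 0,"hand": 0},
  ],
)

```text
time: 15.4
position: [476.5, -329.1, 3.8]
tcp_rot: [-0.071, 0.703, 0.071, 0.704]
force: [-1.2, -0.8, 2.4]
finger_gap: 0.263
```

Emit:
move_arm(
  targets=[
    {"x": 0.001,"y": 0,"z": 0,"rx": 0,"ry": 0,"rz": 0,"hand": 0},
    {"x": 0,"y": 0,"z": 0,"rx": 0,"ry": 0,"rz": 0,"hand": 0},
  ],
)

```text
time: 15.6
position: [476.6, -329.1, 3.6]
tcp_rot: [-0.071, 0.703, 0.07, 0.704]
force: [-3.1, -0.8, 13.6]
finger_gap: 0.261
```

Emit:
move_arm(
  targets=[
    {"x": -0.001,"y": 0,"z": 0,"rx": 0,"ry": 0,"rz": 0,"hand": 0},
    {"x": 0,"y": 0,"z": 0,"rx": 0,"ry": 0,"rz": 0,"hand": 35},
    {"x": 0,"y": 0,"z": 0,"rx": 0,"ry": 0,"rz": 0,"hand": 45},
    {"x": 0,"y": 0,"z": 0,"rx": 0,"ry": 0,"rz": 0,"hand": 45},
    {"x": -0.01,"y": 0,"z": 0,"rx": 0,"ry": 0,"rz": 0,"hand": 45},
    {"x": -0.03,"y": 0,"z": 0,"rx": 0,"ry": 0,"rz": 0,"hand": 45},
    {"x": -0.045,"y": 0,"z": 0,"rx": 0,"ry": 0,"rz": 0,"hand": 60},
    {"x": -0.03,"y": 0,"z": 0,"rx": 0,"ry": 0,"rz": 0,"hand": 60},
  ],
)

```text
time: 16.4
position: [477.2, -328.3, 121.5]
tcp_rot: [-0.071, 0.703, 0.071, 0.704]
force: [0.8, 0.1, 0.1]
finger_gap: 0.598
```

Run:
```python
from h import *
snap('wrist','w14')
plan([681,-70.2,150],91,maxd=45)
```

```text
[ 477.2 -328.3  121.5] [101.56   0.11] [ 1.19  0.76 -1.15  1.78  0.77  1.13  1.56] 16.4
from [ 479.2 -328.6  125.6] yaw [101.56   0.4 ] n 8 rowturn [1.32 0.04 0.02]
[-0.003, 0.0266, 0.0312]
[-0.003, 0.0273, 0.0306]
[-0.003, 0.028, 0.0299]
[-0.003, 0.0287, 0.0293]
[-0.003, 0.0293, 0.0286]
[-0.003, 0.03, 0.0279]
[-0.003, 0.0306, 0.0272]
[-0.003, 0.0312, 0.0265]
```

View pics/w14.png

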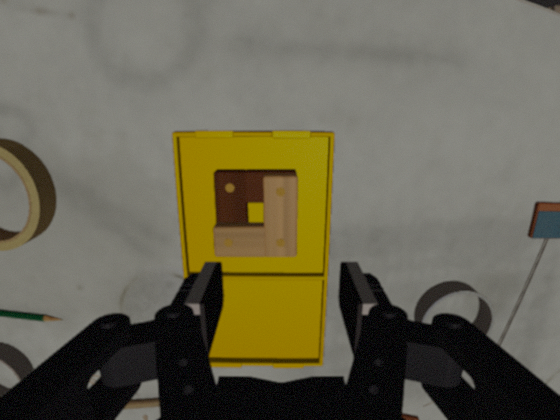

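Emit:
move_arm(
  targets=[
    {"x": -0.003,"y": 0.027,"z": 0.031,"rx": 1.5,"ry": 0,"rz": 0,"hand": 70},
    {"x": -0.003,"y": 0.027,"z": 0.031,"rx": 1.5,"ry": 0,"rz": 0,"hand": 70},
    {"x": -0.003,"y": 0.028,"z": 0.03,"rx": 1.5,"ry": 0,"rz": 0,"hand": 70},
    {"x": -0.003,"y": 0.029,"z": 0.029,"rx": 1.5,"ry": 0,"rz": 0,"hand": 70},
    {"x": -0.003,"y": 0.029,"z": 0.029,"rx": 1.5,"ry": 0,"rz": 0,"hand": 70},
    {"x": -0.003,"y": 0.03,"z": 0.028,"rx": 1.5,"ry": 0,"rz": 0,"hand": 70},
    {"x": -0.003,"y": 0.031,"z": 0.027,"rx": 1.5,"ry": 0,"rz": 0,"hand": 70},
    {"x": -0.003,"y": 0.031,"z": 0.026,"rx": 1.5,"ry": 0,"rz": 0,"hand": 70},
  ],
)

```text
time: 17.25
position: [681.7, -70.9, 142.9]
tcp_rot: [0.003, 0.707, -0.003, 0.707]
force: [1.2, -0.2, 0.9]
finger_gap: 0.701
```

Emit:
move_arm(
  targets=[
    {"x": 0,"y": 0,"z": 0,"rx": 0,"ry": 0,"rz": 0,"hand": 70},
    {"x": 0,"y": 0,"z": 0,"rx": 0,"ry": 0,"rz": 0,"hand": 70},
    {"x": 0,"y": 0,"z": 0,"rx": 0,"ry": 0,"rz": 0,"hand": 70},
  ],
)

```text
time: 17.55
position: [680.4, -73.6, 142.3]
tcp_rot: [0.003, 0.707, -0.003, 0.707]
force: [-1.1, -0.5, 0.4]
finger_gap: 0.703
```

Run:
```python
from h import *
s=snap('wrist','w15')
a=cv2.imread('pics/w15.png')
for p in proj('wrist',[[*loc((680,-70.2),-1,l),32] for l in [(-17,-17),(17,-17),(17,17),(-17,17)]]+[[680,-70.2,58]],s): cv2.circle(a,tuple(int(v) for v in p.round()),2,(0,255,0),-1)
cv2.imwrite('pics/w15d.png',a)
plan([680,-70.2,60],89)
```

```text
[680.4 -73.6 142.3] [8.948e+01 6.000e-02] [ 0.56  0.82 -1.02  1.47  0.71  1.26  1.02] 17.55
from [680.4 -74.1 142.3] yaw [8.943e+01 6.000e-02] n 2 rowturn [ 0.22 -0.02  0.02]
[0.0411, 0.002, -0.0002]
[0.0411, 0.002, -0.0002]
```

View pics/w15d.png

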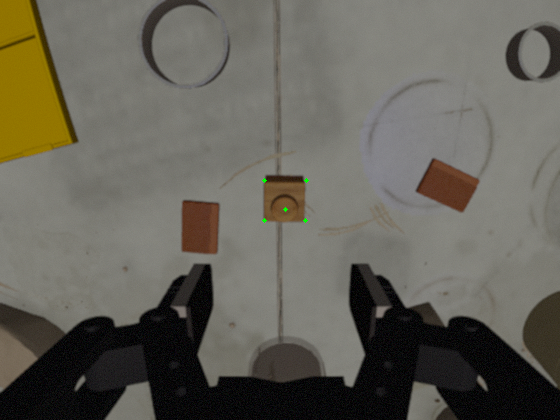

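Run:
```python
from h import *
print(toworld('side',[(410,243),(397,235),(425,235)],0).round(0)[:,:2].tolist())
print(toworld('scene',[(283,152),(273,150),(294,150)],0).round(0)[:,:2].tolist())
a=cv2.imread('pics/side0.png');crop(a,330,180,130,100,6,'pics/jar.png')
for z in (80,100,120,140):print(z,toworld('side',[(416,198),(416,212)],z)[:,:2].round(0).tolist(),toworld('scene',[(284,117)],z)[:,:2].round(0).tolist())
```

```text
[[872.0, -86.0], [847.0, -52.0], [922.0, -63.0]]
[[851.0, -63.0], [877.0, -33.0], [844.0, -107.0]]
80 [[905.0, 2.0], [886.0, -51.0]] [[954.0, -113.0]]
100 [[893.0, -19.0], [875.0, -72.0]] [[931.0, -102.0]]
120 [[882.0, -41.0], [864.0, -92.0]] [[907.0, -91.0]]
140 [[871.0, -62.0], [853.0, -112.0]] [[883.0, -80.0]]
```

View pics/jar.png

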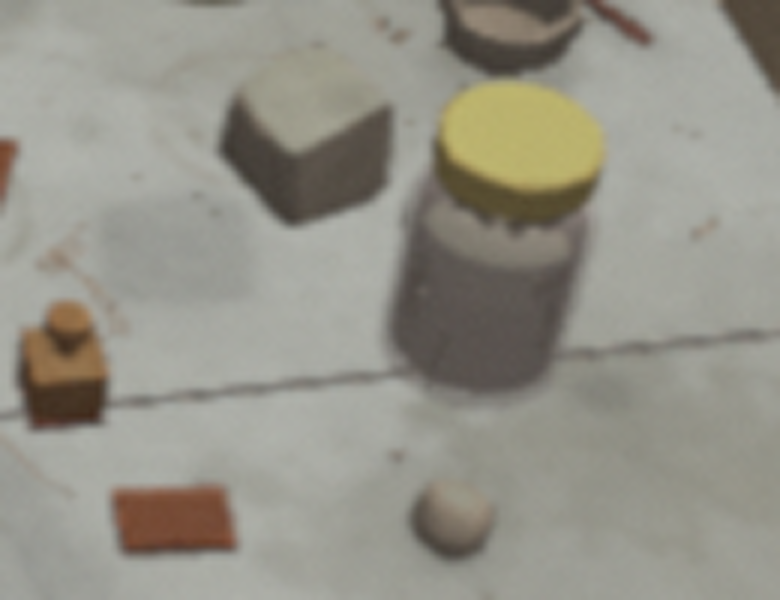

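Emit:
move_arm(
  targets=[
    {"x": 0.045,"y": 0.004,"z": 0,"rx": 0.4,"ry": 0,"rz": 0,"hand": 70},
    {"x": 0.045,"y": 0,"z": 0,"rx": 0,"ry": 0,"rz": 0,"hand": 70},
    {"x": 0.035,"y": 0,"z": 0,"rx": 0,"ry": 0,"rz": 0,"hand": 70},
    {"x": 0.02,"y": 0,"z": 0,"rx": 0,"ry": 0,"rz": 0,"hand": 70},
    {"x": 0,"y": 0,"z": 0,"rx": 0,"ry": 0,"rz": 0,"hand": 70},
    {"x": 0,"y": 0,"z": 0,"rx": 0,"ry": 0,"rz": 0,"hand": 70},
  ],
)

```text
time: 18.2
position: [681.5, -68.8, -1.4]
tcp_rot: [0.006, 0.707, -0.006, 0.707]
force: [0.6, 0.5, 0.6]
finger_gap: 0.699
```

Emit:
move_arm(
  targets=[
    {"x": 0,"y": 0,"z": 0,"rx": 0,"ry": 0,"rz": 0,"hand": 0},
    {"x": 0,"y": 0,"z": 0,"rx": 0,"ry": 0,"rz": 0,"hand": 0},
    {"x": 0,"y": 0,"z": 0,"rx": 0,"ry": 0,"rz": 0,"hand": 0},
    {"x": 0,"y": 0,"z": 0,"rx": 0,"ry": 0,"rz": 0,"hand": 0},
  ],
)

```text
time: 18.6
position: [682.3, -68.5, -0.2]
tcp_rot: [0.005, 0.706, -0.006, 0.708]
force: [-1.3, -1.5, 7.0]
finger_gap: 0.37
```

Run:
```python
from h import *
s=snap('wrist','w16');print(env.observe()['force'])
plan([596.2,-325.1,90],101.2,frm=([*s['position'][:2],90],89))
```

```text
[ 6.823e+02 -6.850e+01 -2.000e-01] [89.09  0.19] [ 0.52  0.96 -0.93  1.59  0.86  1.04  0.89] 18.6
[-1.50525457  0.11433735  7.10790246]
from [682.3 -68.5  90. ] yaw [89.1   0.19] n 7 rowturn [-1.74  0.    0.  ]
[0.0, -0.0369, -0.0117]
[0.0, -0.0365, -0.0128]
[0.0, -0.0361, -0.0139]
[0.0, -0.0357, -0.015]
[0.0, -0.0352, -0.016]
[0.0, -0.0347, -0.0171]
[0.0, -0.0341, -0.0182]
```

View pics/w16.png

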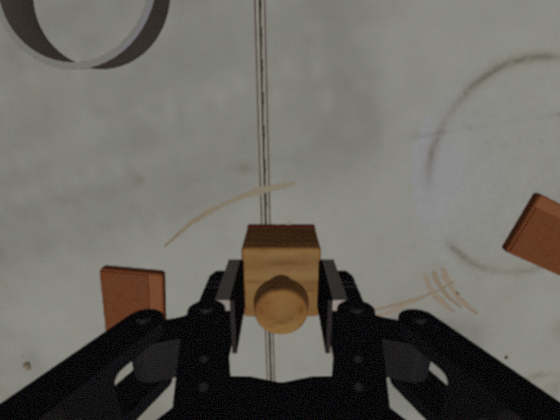

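Emit:
move_arm(
  targets=[
    {"x": -0.03,"y": 0,"z": 0,"rx": 0,"ry": 0,"rz": 0,"hand": 0},
    {"x": -0.045,"y": 0,"z": 0,"rx": 0,"ry": 0,"rz": 0,"hand": 0},
    {"x": -0.015,"y": -0.036,"z": -0.012,"rx": 0,"ry": 0,"rz": 0,"hand": 0},
    {"x": 0,"y": -0.036,"z": -0.012,"rx": 0,"ry": 0,"rz": 0,"hand": 0},
    {"x": 0,"y": -0.036,"z": -0.012,"rx": 0,"ry": 0,"rz": 0,"hand": 0},
    {"x": 0,"y": -0.036,"z": -0.012,"rx": 0,"ry": 0,"rz": 0,"hand": 0},
    {"x": 0,"y": -0.036,"z": -0.012,"rx": 0,"ry": 0,"rz": 0,"hand": 0},
    {"x": 0,"y": -0.036,"z": -0.012,"rx": 0,"ry": 0,"rz": 0,"hand": 0},
  ],
)

```text
time: 19.45
position: [605.3, -285.0, 88.7]
tcp_rot: [0.005, 0.707, -0.006, 0.708]
force: [0.6, -0.6, -1.2]
finger_gap: 0.369
```

Emit:
move_arm(
  targets=[
    {"x": 0,"y": -0.036,"z": -0.012,"rx": -4,"ry": 0,"rz": 0,"hand": 0},
    {"x": 0,"y": 0,"z": 0,"rx": -4,"ry": 0,"rz": 0,"hand": 0},
    {"x": 0,"y": 0,"z": 0,"rx": -4,"ry": 0,"rz": 0,"hand": 0},
    {"x": 0,"y": 0,"z": 0,"rx": 0,"ry": 0,"rz": 0,"hand": 0},
  ],
)

```text
time: 19.85
position: [593.2, -319.7, 88.4]
tcp_rot: [-0.069, 0.703, 0.068, 0.704]
force: [0.5, -0.5, -0.8]
finger_gap: 0.373
```

Run:
```python
from h import *
s=snap('wrist','w17');print(env.observe()['force'],env.observe()['finger_gap'])
plan([595.5,-325.1,30],101.2)
```

```text
[ 593.2 -319.7   88.4] [1.0113e+02 7.0000e-02] [ 0.98  0.88 -1.06  1.56  0.81  1.2   1.52] 19.85
[-0.09518741 -0.01904622 -0.02719163] 0.3717634198578292
from [ 593.3 -319.3   88.3] yaw [1.0102e+02 6.0000e-02] n 2 rowturn [-0.09  0.03  0.01]
[0.0292, -0.003, 0.0005]
[0.0291, -0.003, 0.0005]
```

View pics/w17.png

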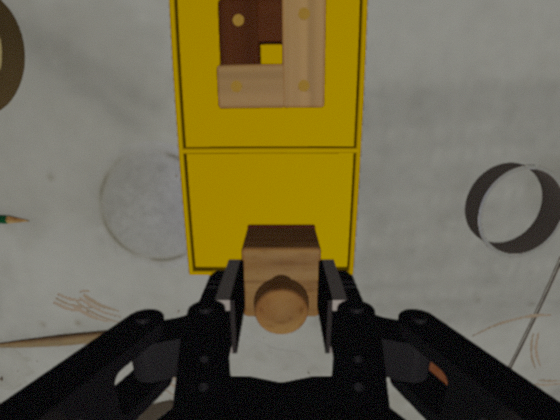

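Emit:
move_arm(
  targets=[
    {"x": 0.035,"y": -0.006,"z": 0.001,"rx": 0,"ry": 0,"rz": 0,"hand": 0},
    {"x": 0.03,"y": 0,"z": 0,"rx": 0,"ry": 0,"rz": 0,"hand": 0},
    {"x": 0.015,"y": 0,"z": 0,"rx": 0,"ry": 0,"rz": 0,"hand": 0},
    {"x": 0,"y": 0,"z": 0,"rx": 0,"ry": 0,"rz": 0,"hand": 0},
    {"x": 0,"y": 0,"z": 0,"rx": 0,"ry": 0,"rz": 0,"hand": 0},
  ],
)

```text
time: 20.4
position: [596.0, -324.4, 8.6]
tcp_rot: [-0.068, 0.703, 0.068, 0.704]
force: [-0.1, 0.1, -0.3]
finger_gap: 0.372
```

Emit:
move_arm(
  targets=[
    {"x": 0.003,"y": 0,"z": 0,"rx": 0,"ry": 0,"rz": 0,"hand": 0},
    {"x": 0,"y": 0,"z": 0,"rx": 0,"ry": 0,"rz": 0,"hand": 0},
  ],
)

```text
time: 20.6
position: [595.6, -325.0, 5.2]
tcp_rot: [-0.069, 0.703, 0.068, 0.704]
force: [0.4, -0.1, -0.6]
finger_gap: 0.372
```

Emit:
move_arm(
  targets=[
    {"x": 0.0015,"y": 0,"z": 0,"rx": 0,"ry": 0,"rz": 0,"hand": 0},
    {"x": 0,"y": 0,"z": 0,"rx": 0,"ry": 0,"rz": 0,"hand": 0},
  ],
)

```text
time: 20.8
position: [595.5, -325.1, 3.9]
tcp_rot: [-0.069, 0.703, 0.068, 0.704]
force: [-1.6, 0.1, 3.9]
finger_gap: 0.369
```

Emit:
move_arm(
  targets=[
    {"x": 0,"y": 0,"z": 0,"rx": 0,"ry": 0,"rz": 0,"hand": 50},
    {"x": 0,"y": 0,"z": 0,"rx": 0,"ry": 0,"rz": 0,"hand": 60},
    {"x": 0,"y": 0,"z": 0,"rx": 0,"ry": 0,"rz": 0,"hand": 60},
    {"x": -0.02,"y": 0,"z": 0,"rx": 0,"ry": 0,"rz": 0,"hand": 60},
    {"x": -0.045,"y": 0,"z": 0,"rx": 0,"ry": 0,"rz": 0,"hand": 60},
    {"x": -0.045,"y": 0,"z": 0,"rx": 0,"ry": 0,"rz": 0,"hand": 85},
    {"x": -0.03,"y": 0,"z": 0,"rx": 0,"ry": 0,"rz": 0,"hand": 100},
  ],
)

```text
time: 21.5
position: [596.4, -324.2, 147.9]
tcp_rot: [-0.069, 0.702, 0.068, 0.705]
force: [1.8, 0.0, -0.8]
finger_gap: 0.916
```

Run:
```python
from h import *
s=snap('wrist','w18')
plan([560,125,160],101)
```

```text
[ 596.4 -324.2  147.9] [101.15   0.22] [ 0.99  0.83 -1.1   1.48  0.75  1.29  1.58] 21.5
from [ 598.3 -324.3  152.4] yaw [101.14   0.51] n 11 rowturn [0.01 0.04 0.02]
[-0.0008, 0.0407, 0.0045]
[-0.0008, 0.0407, 0.0045]
[-0.0008, 0.0407, 0.0045]
[-0.0008, 0.0407, 0.0045]
[-0.0008, 0.0407, 0.0044]
[-0.0008, 0.0407, 0.0044]
[-0.0007, 0.0407, 0.0044]
[-0.0007, 0.0407, 0.0044]
[-0.0007, 0.0408, 0.0044]
[-0.0007, 0.0408, 0.0044]
[-0.0007, 0.0408, 0.0044]
```

View pics/w18.png

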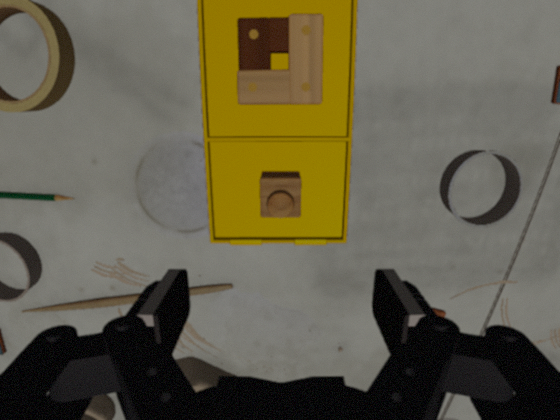

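Emit:
move_arm(
  targets=[
    {"x": 0,"y": 0.048,"z": 0.005,"rx": 0,"ry": 0,"rz": 0,"hand": 100},
    {"x": 0,"y": 0.048,"z": 0.005,"rx": 0,"ry": 0,"rz": 0,"hand": 100},
    {"x": 0,"y": 0.048,"z": 0.005,"rx": 0,"ry": 0,"rz": 0,"hand": 100},
    {"x": 0,"y": 0.048,"z": 0.005,"rx": 0,"ry": 0,"rz": 0,"hand": 100},
    {"x": 0,"y": 0.048,"z": 0.005,"rx": 0,"ry": 0,"rz": 0,"hand": 100},
    {"x": 0,"y": 0.048,"z": 0.005,"rx": 0,"ry": 0,"rz": 0,"hand": 100},
    {"x": 0,"y": 0.048,"z": 0.005,"rx": 0,"ry": 0,"rz": 0,"hand": 100},
    {"x": 0,"y": 0.048,"z": 0.005,"rx": 0,"ry": 0,"rz": 0,"hand": 100},
  ],
)

```text
time: 22.35
position: [560.1, 61.6, 144.1]
tcp_rot: [-0.069, 0.703, 0.068, 0.704]
force: [0.7, 0.0, 0.4]
finger_gap: 0.999
```

Emit:
move_arm(
  targets=[
    {"x": 0,"y": 0.048,"z": 0.005,"rx": 0,"ry": 0,"rz": 0,"hand": 100},
    {"x": 0,"y": 0.025,"z": 0.005,"rx": 0,"ry": 0,"rz": 0,"hand": 100},
    {"x": 0,"y": 0,"z": 0,"rx": 0,"ry": 0,"rz": 0,"hand": 100},
    {"x": 0,"y": 0,"z": 0,"rx": 0,"ry": 0,"rz": 0,"hand": 100},
    {"x": 0,"y": 0,"z": 0,"rx": 0,"ry": 0,"rz": 0,"hand": 100},
  ],
)

```text
time: 22.85
position: [556.4, 131.7, 143.1]
tcp_rot: [-0.068, 0.704, 0.068, 0.704]
force: [-0.5, -1.0, 0.2]
finger_gap: 1.002
```

Run:
```python
from h import *
s=snap('wrist','w19')
```

```text
[556.4 131.7 143.1] [1.0103e+02 6.0000e-02] [ 0.34  0.69 -1.09  1.78  0.68  1.11  0.78] 22.85
```

View pics/w19.png

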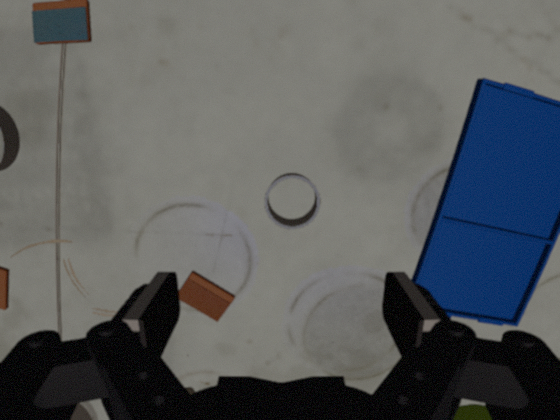

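Run:
```python
from h import *
s=json.load(open('pics/w19.json'));a=cv2.imread('pics/w19.png')
th=np.linspace(0,2*np.pi,40)
b=cv2.resize(a[160:240,250:335],None,fx=7,fy=7,interpolation=cv2.INTER_CUBIC)
for c,col in [((557.5,140),(0,255,0))]:
    p=proj('wrist',[[c[0]+24*np.cos(t),c[1]+24*np.sin(t),22] for t in th],s)
    for q in p: cv2.circle(b,tuple(int(v) for v in ((q-[250,160]+.5)*7)),2,col,-1)
cv2.imwrite('pics/w19c.png',b)
```

```text
(no output)
```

View pics/w19c.png

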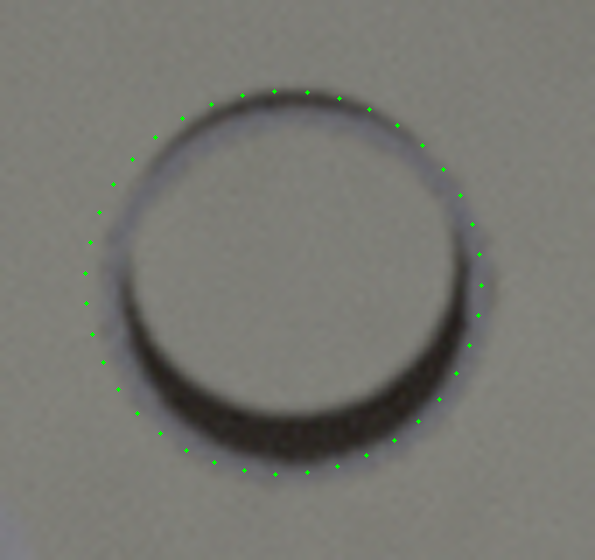

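Emit:
move_arm(
  targets=[
    {"x": 0.045,"y": 0.009,"z": 0.005,"rx": 0,"ry": 0,"rz": 0,"hand": 100},
    {"x": 0.045,"y": 0,"z": 0,"rx": 0,"ry": 0,"rz": 0,"hand": 100},
    {"x": 0.04,"y": 0,"z": 0,"rx": 0,"ry": 0,"rz": 0,"hand": 100},
    {"x": 0.02,"y": 0,"z": 0,"rx": 0,"ry": 0,"rz": 0,"hand": 100},
    {"x": 0.007,"y": 0,"z": 0,"rx": 0,"ry": 0,"rz": 0,"hand": 100},
    {"x": 0,"y": 0,"z": 0,"rx": 0,"ry": 0,"rz": 0,"hand": 80},
    {"x": 0,"y": 0,"z": 0,"rx": 0,"ry": 0,"rz": 0,"hand": 80},
  ],
)

```text
time: 23.6
position: [560.2, 142.8, -12.9]
tcp_rot: [-0.068, 0.703, 0.068, 0.704]
force: [-0.7, 0.1, -0.3]
finger_gap: 0.797
```

Run:
```python
from h import *
s=snap('wrist','w20');print(env.observe()['force'])
```

```text
[560.2 142.8 -12.9] [1.0106e+02 9.0000e-02] [ 0.22  0.87 -0.92  1.89  0.92  0.87  0.58] 23.6
[-0.75216213  0.091251    0.78699737]
```

View pics/w20.png

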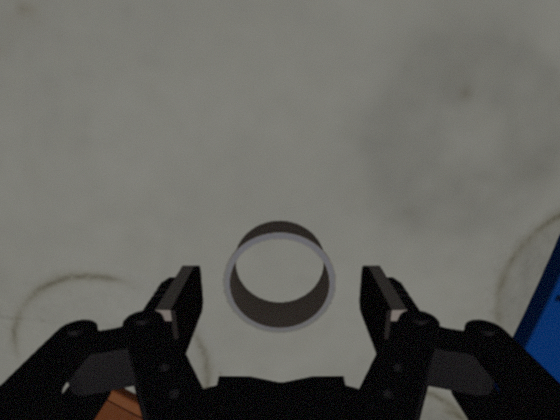

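Emit:
move_arm(
  targets=[
    {"x": 0.001,"y": 0,"z": -0.002,"rx": 0,"ry": 0,"rz": 0,"hand": 80},
    {"x": 0,"y": 0,"z": 0,"rx": 0,"ry": 0,"rz": 0,"hand": 60},
    {"x": 0,"y": 0,"z": 0,"rx": 0,"ry": 0,"rz": 0,"hand": 0},
    {"x": 0,"y": 0,"z": 0,"rx": 0,"ry": 0,"rz": 0,"hand": 0},
    {"x": 0,"y": 0,"z": 0,"rx": 0,"ry": 0,"rz": 0,"hand": 0},
    {"x": 0,"y": 0,"z": 0,"rx": 0,"ry": 0,"rz": 0,"hand": 0},
  ],
)

```text
time: 24.25
position: [557.7, 142.3, -13.8]
tcp_rot: [-0.069, 0.703, 0.068, 0.704]
force: [-1.7, -3.2, 13.3]
finger_gap: 0.489
```

Emit:
move_arm(
  targets=[
    {"x": -0.01,"y": 0,"z": 0,"rx": 0,"ry": 0,"rz": 0,"hand": 0},
    {"x": -0.04,"y": 0,"z": 0,"rx": 0,"ry": 0,"rz": 0,"hand": 0},
    {"x": -0.04,"y": 0,"z": 0,"rx": 0,"ry": 0,"rz": 0,"hand": 0},
    {"x": 0,"y": 0,"z": 0,"rx": 0,"ry": 0,"rz": 0,"hand": 0},
  ],
)

```text
time: 24.65
position: [559.6, 144.7, 80.2]
tcp_rot: [-0.068, 0.701, 0.069, 0.706]
force: [0.1, 1.5, -0.5]
finger_gap: 0.49
```

Run:
```python
from h import *
s=snap('wrist','w21');print(env.observe()['finger_gap'])
plan([489,338,75],101)
```

```text
[559.6 144.7  80.2] [101.13   0.43] [ 0.28  0.76 -1.03  1.83  0.77  1.    0.69] 24.65
0.49251507731608457
from [558.8 143.5  77.8] yaw [101.1    0.28] n 5 rowturn [ 0.02  0.06 -0.01]
[0.0006, 0.0409, -0.0062]
[0.0006, 0.0409, -0.0062]
[0.0006, 0.0409, -0.0062]
[0.0006, 0.0409, -0.0063]
[0.0006, 0.0409, -0.0063]
```

View pics/w21.png

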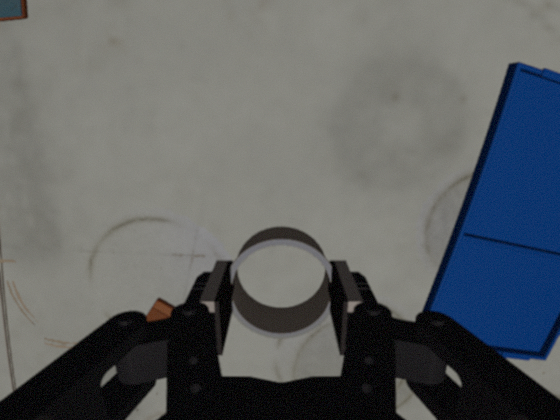

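Emit:
move_arm(
  targets=[
    {"x": 0,"y": 0.041,"z": -0.006,"rx": 0,"ry": 0,"rz": 0,"hand": 0},
    {"x": 0,"y": 0.041,"z": -0.006,"rx": 0,"ry": 0,"rz": 0,"hand": 0},
    {"x": 0,"y": 0.041,"z": -0.006,"rx": 0,"ry": 0,"rz": 0,"hand": 0},
    {"x": 0,"y": 0.041,"z": -0.006,"rx": 0,"ry": 0,"rz": 0,"hand": 0},
    {"x": 0,"y": 0.041,"z": -0.006,"rx": 0,"ry": 0,"rz": 0,"hand": 0},
    {"x": 0,"y": 0,"z": 0,"rx": 0,"ry": 0,"rz": 0,"hand": 0},
    {"x": 0,"y": 0,"z": 0,"rx": 0,"ry": 0,"rz": 0,"hand": 0},
  ],
)

```text
time: 25.4
position: [487.4, 338.6, 74.2]
tcp_rot: [-0.07, 0.704, 0.069, 0.703]
force: [0.5, -1.2, -0.2]
finger_gap: 0.489
```

Run:
```python
from h import *
s=snap('wrist','w22')
a=cv2.imread('pics/w22.png')
for l in [(-111,-64),(111,-64),(111,64),(-111,64),(15,-60),(15,60)]:
    p=proj('wrist',[[*loc((535.8,337.4),-0.8,l),12]],s)[0]; cv2.circle(a,tuple(int(v) for v in p.round()),3,(0,255,0),-1)
cv2.imwrite('pics/w22d.png',a)
plan([489,338,10],101)
```

```text
[487.4 338.6  74.2] [1.0127e+02 7.0000e-02] [-0.1   0.77 -0.99  1.79  0.76  1.01  0.37] 25.4
from [488.3 337.1  74.1] yaw [1.0114e+02 1.0000e-01] n 2 rowturn [ 0.07 -0.03  0.04]
[0.032, 0.0004, 0.0005]
[0.032, 0.0004, 0.0005]
```

View pics/w22d.png

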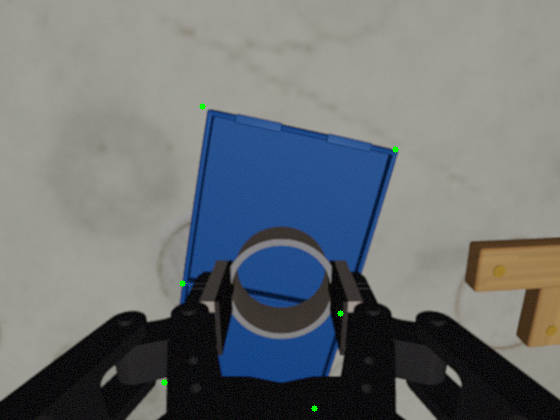

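Run:
```python
from h import *
s=json.load(open('pics/w22.json'))
w=toworld('wrist',[(208,111),(396,150),(188,280),(364,262),(331,378)],12,s)[:,:2];print(w.round(1).tolist())
e=w[1]-w[0];print(np.hypot(*e),np.degrees(np.arctan2(e[1],e[0])), w[:2].mean(0)); e=w[4]-w[1];print(np.degrees(np.arctan2(e[1],e[0])))
```

```text
[[426.1, 279.5], [426.3, 403.6], [546.9, 281.5], [507.7, 403.7], [613.1, 405.6]]
124.15799551209057 89.91068878344849 [426.24190358 341.54927904]
0.6076044453905428
```

Emit:
move_arm(
  targets=[
    {"x": 0.04,"y": 0.002,"z": 0.002,"rx": 0,"ry": 0,"rz": 0,"hand": 0},
    {"x": 0.03,"y": 0,"z": 0,"rx": 0,"ry": 0,"rz": 0,"hand": 0},
    {"x": 0.01,"y": 0,"z": 0,"rx": 0,"ry": 0,"rz": 0,"hand": 0},
    {"x": 0.002,"y": 0,"z": 0,"rx": 0,"ry": 0,"rz": 0,"hand": 0},
    {"x": 0,"y": 0,"z": 0,"rx": 0,"ry": 0,"rz": 0,"hand": 0},
  ],
)

```text
time: 25.95
position: [490.5, 340.0, -6.4]
tcp_rot: [-0.068, 0.704, 0.068, 0.704]
force: [0.8, 0.3, -0.2]
finger_gap: 0.488
```

Emit:
move_arm(
  targets=[
    {"x": 0.001,"y": 0,"z": 0,"rx": 0,"ry": 0,"rz": 0,"hand": 0},
    {"x": 0,"y": 0,"z": 0,"rx": 0,"ry": 0,"rz": 0,"hand": 0},
  ],
)

```text
time: 26.15
position: [490.6, 340.6, -7.0]
tcp_rot: [-0.068, 0.703, 0.069, 0.704]
force: [-0.4, -0.3, -0.9]
finger_gap: 0.492
```

Emit:
move_arm(
  targets=[
    {"x": 0.001,"y": 0,"z": 0,"rx": 0,"ry": 0,"rz": 0,"hand": 0},
    {"x": 0,"y": 0,"z": 0,"rx": 0,"ry": 0,"rz": 0,"hand": 0},
  ],
)

```text
time: 26.35
position: [490.2, 340.3, -8.7]
tcp_rot: [-0.068, 0.704, 0.068, 0.704]
force: [-0.3, 1.1, -0.6]
finger_gap: 0.492
```

Emit:
move_arm(
  targets=[
    {"x": 0.001,"y": 0,"z": 0,"rx": 0,"ry": 0,"rz": 0,"hand": 0},
    {"x": 0,"y": 0,"z": 0,"rx": 0,"ry": 0,"rz": 0,"hand": 0},
  ],
)

```text
time: 26.55
position: [490.2, 340.4, -9.6]
tcp_rot: [-0.068, 0.704, 0.068, 0.704]
force: [-0.5, 0.1, 5.1]
finger_gap: 0.489
```

Emit:
move_arm(
  targets=[
    {"x": 0,"y": 0,"z": 0,"rx": 0,"ry": 0,"rz": 0,"hand": 70},
    {"x": 0,"y": 0,"z": 0,"rx": 0,"ry": 0,"rz": 0,"hand": 75},
    {"x": 0,"y": 0,"z": 0,"rx": 0,"ry": 0,"rz": 0,"hand": 75},
    {"x": -0.02,"y": 0,"z": 0,"rx": 0,"ry": 0,"rz": 0,"hand": 75},
    {"x": -0.045,"y": 0,"z": 0,"rx": 0,"ry": 0,"rz": 0,"hand": 75},
    {"x": -0.045,"y": 0,"z": 0,"rx": 0,"ry": 0,"rz": 0,"hand": 70},
    {"x": -0.04,"y": 0,"z": 0,"rx": 0,"ry": 0,"rz": 0,"hand": 70},
  ],
)

```text
time: 27.25
position: [489.7, 340.5, 141.9]
tcp_rot: [-0.068, 0.704, 0.069, 0.704]
force: [1.6, 0.4, 0.7]
finger_gap: 0.699
```

Run:
```python
from h import *
s=snap('wrist','w23')
plan([673.5,77,140],101.1)
```

```text
[489.7 340.5 141.9] [1.0114e+02 4.0000e-02] [-0.07  0.7  -1.05  1.71  0.67  1.13  0.44] 27.25
from [491.1 343.2 148.1] yaw [101.15   0.46] n 8 rowturn [ 0.01  0.05 -0.03]
[0.0009, -0.0371, 0.0159]
[0.001, -0.0371, 0.0159]
[0.001, -0.0371, 0.0159]
[0.001, -0.0371, 0.0159]
[0.001, -0.0371, 0.0159]
[0.001, -0.0371, 0.0159]
[0.001, -0.0371, 0.016]
[0.001, -0.037, 0.016]
```

View pics/w23.png

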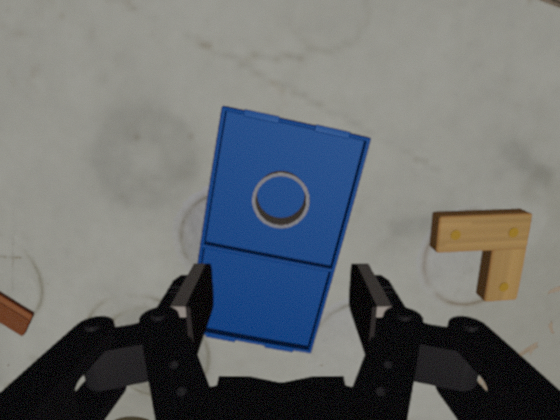

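Emit:
move_arm(
  targets=[
    {"x": 0,"y": -0.037,"z": 0.016,"rx": 0,"ry": 0,"rz": 0,"hand": 70},
    {"x": 0,"y": -0.037,"z": 0.016,"rx": 0,"ry": 0,"rz": 0,"hand": 70},
    {"x": 0,"y": -0.037,"z": 0.016,"rx": 0,"ry": 0,"rz": 0,"hand": 70},
    {"x": 0,"y": -0.037,"z": 0.016,"rx": 0,"ry": 0,"rz": 0,"hand": 70},
    {"x": 0,"y": -0.037,"z": 0.016,"rx": 0,"ry": 0,"rz": 0,"hand": 70},
    {"x": 0,"y": -0.037,"z": 0.016,"rx": 0,"ry": 0,"rz": 0,"hand": 70},
    {"x": 0,"y": -0.037,"z": 0.016,"rx": 0,"ry": 0,"rz": 0,"hand": 70},
    {"x": 0,"y": -0.037,"z": 0.016,"rx": 0,"ry": 0,"rz": 0,"hand": 70},
  ],
)

```text
time: 28.1
position: [673.4, 72.7, 139.5]
tcp_rot: [-0.068, 0.704, 0.068, 0.704]
force: [0.0, -0.2, 0.7]
finger_gap: 0.701
```

Emit:
move_arm(
  targets=[
    {"x": 0,"y": 0,"z": 0,"rx": -8.2,"ry": 0,"rz": 0,"hand": 70},
    {"x": 0,"y": 0,"z": 0,"rx": -8.2,"ry": 0,"rz": 0,"hand": 70},
    {"x": 0,"y": 0,"z": 0,"rx": -8.2,"ry": 0,"rz": 0,"hand": 70},
    {"x": 0,"y": 0,"z": 0,"rx": -8.2,"ry": 0,"rz": 0,"hand": 70},
    {"x": 0,"y": 0,"z": 0,"rx": -8.2,"ry": 0,"rz": 0,"hand": 70},
    {"x": 0,"y": 0,"z": 0,"rx": -8.2,"ry": 0,"rz": 0,"hand": 70},
    {"x": 0,"y": 0,"z": 0,"rx": -8,"ry": 0,"rz": 0,"hand": 70},
    {"x": 0,"y": 0,"z": 0,"rx": 0,"ry": 0,"rz": 0,"hand": 70},
  ],
)

```text
time: 28.9
position: [672.5, 74.3, 139.1]
tcp_rot: [-0.397, 0.585, 0.398, 0.585]
force: [-0.1, 0.7, -1.1]
finger_gap: 0.7
```

Run:
```python
from h import *
s=snap('wrist','w24')
a=cv2.imread('pics/w24.png');hsv=cv2.cvtColor(a,cv2.COLOR_BGR2HSV)
for l in [(-17,-25),(17,-25),(17,25),(-17,25)]:
    p=proj('wrist',[[*loc((674,77),-22.5,l),8]],s)[0]; cv2.circle(a,tuple(int(v) for v in p.round()),2,(0,255,0),-1)
cv2.imwrite('pics/w24d.png',a)
plan([673.5,77,40],157.5)
```

```text
[672.5  74.3 139.1] [1.5843e+02 6.0000e-02] [ 0.43  0.91 -1.25  1.49  0.87  1.37  1.88] 28.9
from [672.5  74.5 139.3] yaw [1.5814e+02 5.0000e-02] n 3 rowturn [ 0.21  0.   -0.02]
[0.0331, -0.0, 0.0009]
[0.0331, -0.0, 0.0009]
[0.0331, 0.0, 0.0009]
```

View pics/w24d.png

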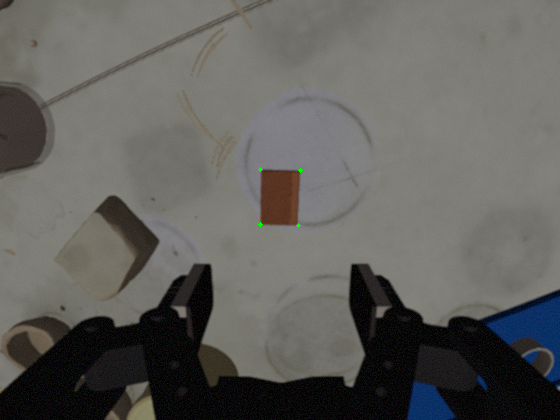

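Run:
```python
from h import *
print('block base',toworld('side',[(379.5,217),(367,205),(394,209)],0)[:,:2].round(0).tolist())
print('pot',toworld('side',[(350,172),(365,178)],0)[:,:2].round(0).tolist())
s=env.observe();m=R.from_quat(s['tcp_rot']).as_matrix();p=np.array(s['position'])
for y,z in [(50,0),(-50,0),(0,-90),(60,-45),(-60,-45)]: print((p+m@[0,y,z])[:2].round(0))
```

```text
block base [[821.0, 24.0], [800.0, 79.0], [872.0, 51.0]]
pot [[789.0, 238.0], [828.0, 202.0]]
[626.  93.]
[719.  56.]
[639.  -9.]
[600.  55.]
[711.  10.]
```

Emit:
move_arm(
  targets=[
    {"x": 0.045,"y": 0,"z": 0.002,"rx": 0.5,"ry": 0,"rz": 0,"hand": 65},
    {"x": 0.045,"y": 0,"z": 0,"rx": 0,"ry": 0,"rz": 0,"hand": 60},
    {"x": 0.04,"y": 0,"z": 0,"rx": 0,"ry": 0,"rz": 0,"hand": 60},
    {"x": 0.02,"y": 0,"z": 0,"rx": 0,"ry": 0,"rz": 0,"hand": 60},
    {"x": 0.007,"y": 0,"z": 0,"rx": 0,"ry": 0,"rz": 0,"hand": 55},
    {"x": 0,"y": 0,"z": 0,"rx": 0,"ry": 0,"rz": 0,"hand": 55},
    {"x": 0,"y": 0,"z": 0,"rx": 0,"ry": 0,"rz": 0,"hand": 55},
  ],
)

```text
time: 29.65
position: [674.5, 77.1, -15.0]
tcp_rot: [-0.394, 0.586, 0.394, 0.588]
force: [-0.0, 0.4, 0.6]
finger_gap: 0.551
```

Run:
```python
from h import *
s=snap('wrist','w25');print(env.observe()['force'])
snap('side','s25');a=cv2.imread('pics/s25.png');crop(a,280,160,100,80,7,'pics/s25c.png')
```

```text
[674.5  77.1 -15. ] [1.5776e+02 1.5000e-01] [ 0.39  1.07 -1.14  1.61  1.05  1.17  1.75] 29.65
[0.28109022 0.02306354 1.11860173]
[674.5  77.  -14.9] [157.77   0.16] [ 0.39  1.07 -1.14  1.61  1.05  1.17  1.75] 29.7
```

View pics/w25.png

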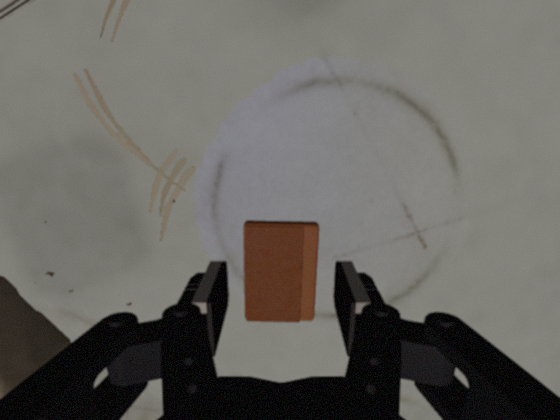

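View pics/s25c.png

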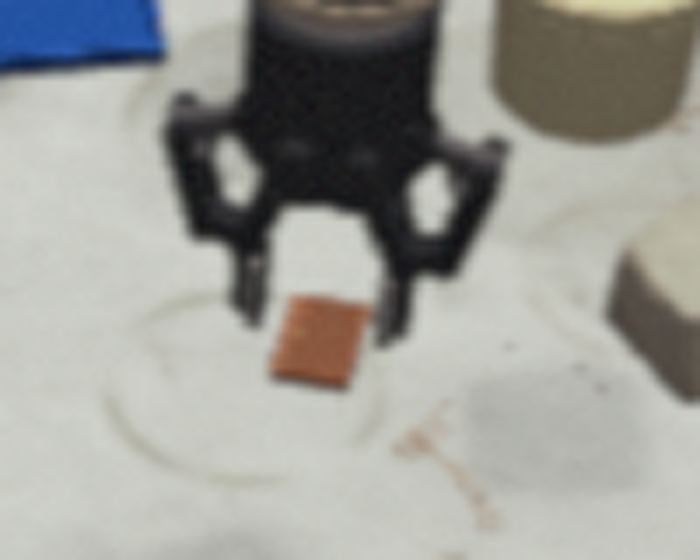

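Run:
```python
from h import *
s=json.load(open('pics/s25.json'));p=np.array(s['position']);m=R.from_quat(s['tcp_rot']).as_matrix()
for sg in (1,-1):
  for z in (0,4,8,12,16):
    q=p+m[:,1]*sg*29;q[2]=z;print(sg,z,proj('side',[q])[0].round(1))
```

```text
1 0 [315.2 208.1]
1 4 [315.2 207.1]
1 8 [315.3 206.1]
1 12 [315.3 205.1]
1 16 [315.4 204. ]
-1 0 [334.9 211.4]
-1 4 [335.  210.3]
-1 8 [335.1 209.3]
-1 12 [335.2 208.3]
-1 16 [335.3 207.2]
```

Emit:
move_arm(
  targets=[
    {"x": 0.003,"y": 0,"z": 0,"rx": 0,"ry": 0,"rz": 0,"hand": 55},
    {"x": 0.002,"y": 0,"z": 0,"rx": 0,"ry": 0,"rz": 0,"hand": 55},
    {"x": 0,"y": 0,"z": 0,"rx": 0,"ry": 0,"rz": 0,"hand": 55},
  ],
)

```text
time: 30.05
position: [673.3, 76.1, -22.2]
tcp_rot: [-0.394, 0.587, 0.394, 0.587]
force: [-0.8, -0.2, -0.1]
finger_gap: 0.546
```

Emit:
move_arm(
  targets=[
    {"x": 0,"y": 0,"z": 0,"rx": 0,"ry": 0,"rz": 0,"hand": 0},
    {"x": 0,"y": 0,"z": 0,"rx": 0,"ry": 0,"rz": 0,"hand": 0},
    {"x": 0,"y": 0,"z": 0,"rx": 0,"ry": 0,"rz": 0,"hand": 0},
    {"x": 0,"y": 0,"z": 0,"rx": 0,"ry": 0,"rz": 0,"hand": 0},
  ],
)

```text
time: 30.45
position: [673.5, 76.4, -21.6]
tcp_rot: [-0.394, 0.587, 0.394, 0.587]
force: [-1.1, -1.6, 5.5]
finger_gap: 0.36
```

Emit:
move_arm(
  targets=[
    {"x": -0.01,"y": 0,"z": 0,"rx": 0,"ry": 0,"rz": 0,"hand": 0},
    {"x": -0.04,"y": 0,"z": 0,"rx": 0,"ry": 0,"rz": 0,"hand": 0},
    {"x": -0.045,"y": 0,"z": 0,"rx": 0,"ry": 0,"rz": 0,"hand": 0},
    {"x": 0,"y": 0,"z": 0,"rx": 0,"ry": 0,"rz": 0,"hand": 0},
  ],
)

```text
time: 30.85
position: [675.9, 78.8, 79.8]
tcp_rot: [-0.395, 0.584, 0.394, 0.59]
force: [0.6, 0.0, 0.2]
finger_gap: 0.357
```

Run:
```python
from h import *
s=snap('wrist','w26');print(env.observe()['finger_gap'])
t=json.load(open('pics/w23.json'))
print(toworld('wrist',[(223,107),(369,138),(311,351),(204,243),(334,267)],12,t)[:,:2].round(1).tolist())
plan([600,340,72],157.7)
```

```text
[675.9  78.8  79.8] [157.83   0.5 ] [ 0.41  0.97 -1.21  1.55  0.94  1.28  1.82] 30.85
0.3557741767170297
[[426.3, 280.4], [427.3, 404.1], [644.2, 402.9], [547.5, 281.2], [548.0, 403.0]]
from [675.   77.6  76.8] yaw [157.81   0.31] n 7 rowturn [0.02 0.03 0.03]
[0.0007, 0.0241, 0.0307]
[0.0007, 0.0241, 0.0307]
[0.0007, 0.0241, 0.0307]
[0.0007, 0.0241, 0.0306]
[0.0007, 0.0241, 0.0306]
[0.0007, 0.0241, 0.0306]
[0.0007, 0.0241, 0.0306]
```

View pics/w26.png

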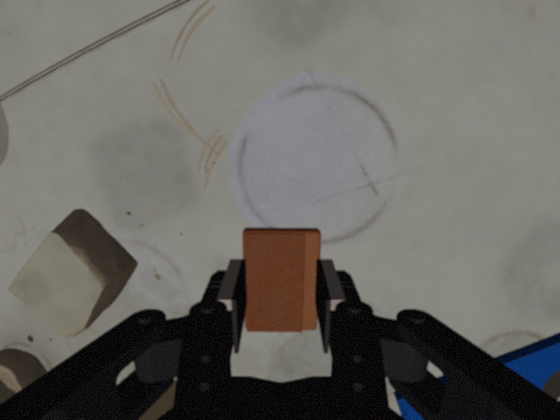

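Emit:
move_arm(
  targets=[
    {"x": 0,"y": 0.024,"z": 0.031,"rx": 0,"ry": 0,"rz": 0,"hand": 0},
    {"x": 0,"y": 0.024,"z": 0.031,"rx": 0,"ry": 0,"rz": 0,"hand": 0},
    {"x": 0,"y": 0.024,"z": 0.031,"rx": 0,"ry": 0,"rz": 0,"hand": 0},
    {"x": 0,"y": 0.024,"z": 0.031,"rx": 0,"ry": 0,"rz": 0,"hand": 0},
    {"x": 0,"y": 0.024,"z": 0.031,"rx": 0,"ry": 0,"rz": 0,"hand": 0},
    {"x": 0,"y": 0.024,"z": 0.031,"rx": 0,"ry": 0,"rz": 0,"hand": 0},
    {"x": 0,"y": 0.024,"z": 0.031,"rx": 0,"ry": 0,"rz": 0,"hand": 0},
    {"x": 0,"y": 0,"z": 0,"rx": 8.5,"ry": 0,"rz": 0,"hand": 0},
  ],
)

```text
time: 31.7
position: [595.5, 347.4, 72.5]
tcp_rot: [-0.351, 0.613, 0.354, 0.613]
force: [0.2, 1.0, -0.4]
finger_gap: 0.358
```

Emit:
move_arm(
  targets=[
    {"x": 0,"y": 0,"z": 0,"rx": 8.5,"ry": 0,"rz": 0,"hand": 0},
    {"x": 0,"y": 0,"z": 0,"rx": 8.5,"ry": 0,"rz": 0,"hand": 0},
    {"x": 0,"y": 0,"z": 0,"rx": 8.5,"ry": 0,"rz": 0,"hand": 0},
    {"x": 0,"y": 0,"z": 0,"rx": 8.5,"ry": 0,"rz": 0,"hand": 0},
    {"x": 0,"y": 0,"z": 0,"rx": 8.5,"ry": 0,"rz": 0,"hand": 0},
    {"x": 0,"y": 0,"z": 0,"rx": 8.5,"ry": 0,"rz": 0,"hand": 0},
    {"x": 0,"y": 0,"z": 0,"rx": 8.5,"ry": 0,"rz": 0,"hand": 0},
    {"x": 0,"y": 0,"z": 0,"rx": 0,"ry": 0,"rz": 0,"hand": 0},
  ],
)

```text
time: 32.5
position: [599.5, 340.4, 72.3]
tcp_rot: [0.002, 0.707, -0.002, 0.707]
force: [0.8, 0.5, 0.1]
finger_gap: 0.359
```

Run:
```python
from h import *
s=snap('wrist','w27');print(env.observe()['finger_gap'])
plan([599,341,20],90)
```

```text
[599.5 340.4  72.3] [8.969e+01 6.000e-02] [-0.1   0.87 -0.93  1.52  0.74  1.13  0.38] 32.5
0.360509862445768
from [599.5 340.3  72.3] yaw [9.e+01 7.e-02] n 2 rowturn [ 0.   -0.01  0.03]
[0.0262, 0.0004, -0.0003]
[0.0262, 0.0003, -0.0003]
```

View pics/w27.png

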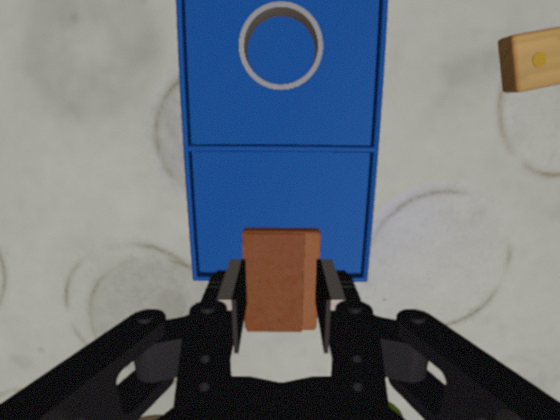

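Emit:
move_arm(
  targets=[
    {"x": 0.04,"y": 0,"z": 0,"rx": 0,"ry": 0,"rz": 0,"hand": 0},
    {"x": 0.03,"y": 0,"z": 0,"rx": 0,"ry": 0,"rz": 0,"hand": 0},
    {"x": 0.016,"y": 0,"z": 0,"rx": 0,"ry": 0,"rz": 0,"hand": 0},
    {"x": 0,"y": 0,"z": 0,"rx": 0,"ry": 0,"rz": 0,"hand": 0},
    {"x": 0,"y": 0,"z": 0,"rx": 0,"ry": 0,"rz": 0,"hand": 0},
  ],
)

```text
time: 33.05
position: [599.9, 341.3, -12.4]
tcp_rot: [0.001, 0.707, -0.0, 0.707]
force: [0.5, 1.1, -0.3]
finger_gap: 0.359
```

Emit:
move_arm(
  targets=[
    {"x": 0.002,"y": 0,"z": 0,"rx": 0,"ry": 0,"rz": 0,"hand": 0},
    {"x": 0,"y": 0,"z": 0,"rx": 0,"ry": 0,"rz": 0,"hand": 0},
  ],
)

```text
time: 33.25
position: [600.2, 341.1, -14.0]
tcp_rot: [0.001, 0.707, -0.001, 0.708]
force: [-0.5, -0.4, -0.0]
finger_gap: 0.362
```

Emit:
move_arm(
  targets=[
    {"x": 0.002,"y": 0,"z": 0,"rx": 0,"ry": 0,"rz": 0,"hand": 0},
    {"x": 0,"y": 0,"z": 0,"rx": 0,"ry": 0,"rz": 0,"hand": 0},
  ],
)

```text
time: 33.45
position: [599.9, 340.6, -16.9]
tcp_rot: [0.001, 0.707, -0.001, 0.707]
force: [-1.0, 0.0, -0.3]
finger_gap: 0.361
```

Emit:
move_arm(
  targets=[
    {"x": 0.001,"y": 0,"z": 0,"rx": 0,"ry": 0,"rz": 0,"hand": 0},
    {"x": 0,"y": 0,"z": 0,"rx": 0,"ry": 0,"rz": 0,"hand": 0},
  ],
)

```text
time: 33.65
position: [600.0, 340.7, -17.7]
tcp_rot: [0.001, 0.707, -0.001, 0.707]
force: [-0.2, -1.4, 2.6]
finger_gap: 0.359
```

Contact, so I release and lift clear.

Emit:
move_arm(
  targets=[
    {"x": 0,"y": 0,"z": 0,"rx": 0,"ry": 0,"rz": 0,"hand": 45},
    {"x": 0,"y": 0,"z": 0,"rx": 0,"ry": 0,"rz": 0,"hand": 55},
    {"x": 0,"y": 0,"z": 0,"rx": 0,"ry": 0,"rz": 0,"hand": 55},
    {"x": -0.02,"y": 0,"z": 0,"rx": 0,"ry": 0,"rz": 0,"hand": 55},
    {"x": -0.045,"y": 0,"z": 0,"rx": 0,"ry": 0,"rz": 0,"hand": 55},
    {"x": -0.045,"y": 0,"z": 0,"rx": 0,"ry": 0,"rz": 0,"hand": 70},
    {"x": -0.045,"y": 0,"z": 0,"rx": 0,"ry": 0,"rz": 0,"hand": 70},
    {"x": -0.045,"y": 0,"z": 0,"rx": 0,"ry": 0,"rz": 0,"hand": 70},
  ],
)

```text
time: 34.45
position: [599.3, 341.0, 185.5]
tcp_rot: [0.001, 0.707, -0.0, 0.707]
force: [-0.1, 0.3, -0.5]
finger_gap: 0.7
```

Emit:
move_arm(
  targets=[
    {"x": -0.045,"y": 0,"z": 0,"rx": 0,"ry": 0,"rz": 0,"hand": 70},
    {"x": -0.045,"y": 0,"z": 0,"rx": 0,"ry": 0,"rz": 0,"hand": 70},
    {"x": 0,"y": 0,"z": 0,"rx": 0,"ry": 0,"rz": 0,"hand": 70},
    {"x": 0,"y": 0,"z": 0,"rx": 0,"ry": 0,"rz": 0,"hand": 70},
  ],
)

```text
time: 34.85
position: [599.6, 341.4, 274.4]
tcp_rot: [0.002, 0.706, -0.0, 0.708]
force: [0.1, 0.1, -0.4]
finger_gap: 0.703
```

Run:
```python
from h import *
s=snap('wrist','w28');snap('side','s28');snap('scene','c28')
a=cv2.imread('pics/s28.png');crop(a,210,130,160,250,2.3,'pics/s28c.png')
b=cv2.imread('pics/c28.png');crop(b,170,140,260,150,3,'pics/c28c.png')
```

```text
[599.6 341.4 274.4] [89.84  0.18] [-0.09  0.7  -1.02  1.26  0.59  1.48  0.53] 34.85
[599.5 340.6 272.6] [8.984e+01 4.000e-02] [-0.09  0.7  -1.01  1.26  0.59  1.47  0.53] 34.9
[599.4 340.3 271.6] [8.983e+01 6.000e-02] [-0.09  0.71 -1.01  1.26  0.59  1.47  0.53] 34.95
```

View pics/w28.png

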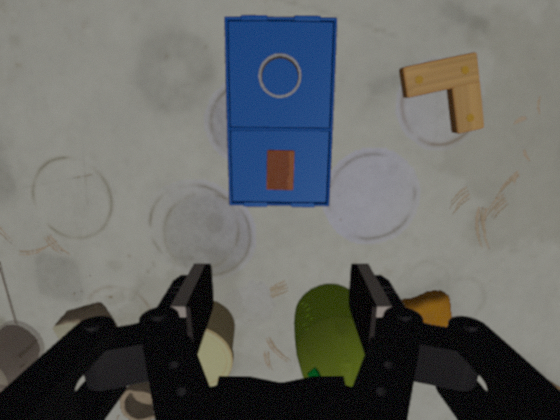

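View pics/s28c.png

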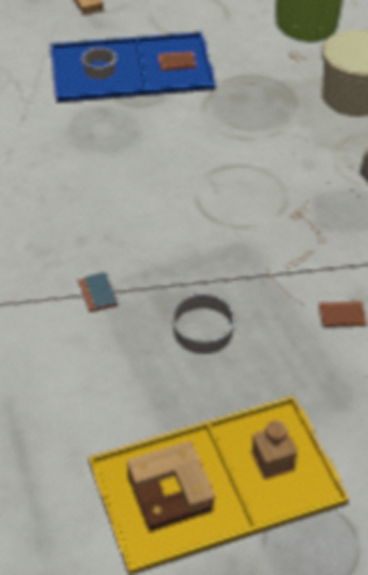

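View pics/c28c.png

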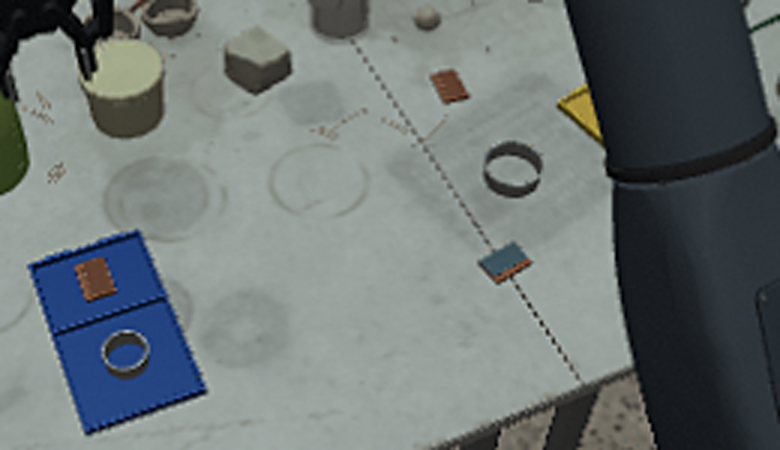

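All the pieces are in place, the bystanders haven't moved, and the arm is clear.

Run:
```python
from h import *
print(env.observe()['force'],np.abs(env.observe()['dq']).max());print(env.hand_in())
```

```text
[ 0.11690891 -0.43607448 -0.30996295] 0.009444582690342308
the job is handed in; nothing more can be done
None
```

I made up both kits and handed the job in at about 35 s of the 120 s allowed; the hand-in gives no verdict.

- **Yellow tray:** The dark square lies flat in the wide well, about 1 to 2 mm from where I aimed. The pale square sits on it turned half a turn. Just before lowering, the one corner I compared on the two squares agreed to about 1 mm, and afterwards they look like one square pile. The stamp stands upright in the narrow well.
- **Blue tray:** The small cutter is in the wide well and the red-brown tile lies flat in the narrow well, glaze up. The tile is the one that started farthest to the robot's left.
- **Bystanders:** The large cutter and the blue tile look unmoved in the side and scene pictures.
- **Last checks:** All three cameras were used after the last release, but in the scene view the arm hid most of the yellow tray. The arm was clear, force was near zero, and joint speeds were under 0.01 rad/s. I judged flatness by eye and did not measure it.

Two things disagreed along the way:

- **Finger length:** The finger ends stood about 20 mm short of the reported tool point. My first grasp of the dark square therefore closed on air above it without moving it. I lowered further, going by the pictures and the force readings.
- **Wrist-camera offset:** The wrist-camera positions differed by about 3 mm between opposite hand orientations. I averaged them for the stacking.

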